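Change over the jars in the sauce warmer

TASK

Get the sauce warmer ready for the dumpling lunch: first swing its heat lever back to off, then take the empty jar out of its well and stand it on the sheet pan. Next lower the full jars from the pan into the wells one at a time in well order, starting from well 1, as the biggest takes longest to warm: each jar has the well of its own size, the largest size in well 1 down to the smallest size in well 5; leave a well empty if its jar is not there. When the last jar stands fully down in its well, swing the heat lever to the medium mark (two pips); never drop or ram a jar into the warmer, and leave the bowl, glass dish and remote where they are.

Things in the scene. Friction and masses are not known exactly. Their poses are not given: they have to be found in the camera images.
- warmer: Fixed steel sauce warmer, 116 mm deep (its x) by 486 mm long (its y), deck 90 mm high. Origin: centre of its underside, on the table; x points away from the robot, y to the left along the row of five round wells, z up. Wells 1 to 5 run from the widest (at -y, beside the control box) to the narrowest (at +y). The black heat-control box is the last 108 mm at -y.
- heat_lever (a joint): Angle (rad) of the heat lever about its vertical pivot on the control box. 0 (stop, white bar): off, the lever points towards the robot (warmer's -x). It grows anticlockwise seen from above, towards the warmer's -y: one white pip = low 0.52, two = medium 1.05, three = high 1.57; stop at 1.66. It stays where it is left; about 1 N at the grip moves it.
- lever_grip (a point): Top centre of the lever's upright grip tab. The tab is 22 mm long along the lever, 13 mm thick across it and 40 mm tall (from 95 to 135 mm above the table), 50 mm out from the pivot. The frame's x points from the grip back to the pivot.
- lever_pivot (a point): Point on the lever's vertical pivot axis, at the height of the grip tab's top.
- pan: Quarter sheet pan of bare aluminium, 241 mm (its x) by 330 mm (its y), fixed, rim 25 mm high (28 mm with its rolled edge), floor 3 mm thick. Origin: centre of its underside, on the table; z up. Full jars start on it, about 90 mm apart, at x = +-45, y = -90, 0, +90 mm in its frame; the place at x -45, y +90 mm starts free.
- bowl: Bystander: loose white mixing bowl, 130 mm across, 60 mm high; origin at the centre of its underside. Not to be moved.
- dish: Bystander: loose small glass dish, 90 mm across, 35 mm high; origin at the centre of its underside. Not to be moved.
- remote: Bystander: loose black remote control, 165 x 46 x 18 mm; origin at the centre of its underside. Not to be moved.
- well1 (a point): Centre of the floor of well 1 (of 5): a round hole 75 mm in diameter, 50 mm deep, floor 40 mm above the table, mouth at 90 mm with a small chamfer. 1 raised pip(s) on the deck in front of it (robot side) give its number. Frame parallel to the warmer's. It takes jar 1 with 7 mm play in diameter.
- jar1: Full jar 1, the largest of five sizes: glass body 68 mm in diameter with dark sauce, on top a closed steel screw cap and neck 50 mm in diameter, 28 mm tall together; 130 mm tall in all, about 420 g. Origin: centre of its underside; z up. None if absent.
- well2 (a point): Centre of the floor of well 2 (of 5): a round hole 69 mm in diameter, 50 mm deep, floor 40 mm above the table, mouth at 90 mm with a small chamfer. 2 raised pip(s) on the deck in front of it (robot side) give its number. Frame parallel to the warmer's. It takes jar 2 with 7 mm play in diameter.
- jar2: Full jar 2, the second largest of five sizes: glass body 62 mm in diameter with dark sauce, on top a closed steel screw cap and neck 46 mm in diameter, 28 mm tall together; 118 mm tall in all, about 340 g. Origin: centre of its underside; z up. None if absent.
- well3 (a point): Centre of the floor of well 3 (of 5): a round hole 63 mm in diameter, 50 mm deep, floor 40 mm above the table, mouth at 90 mm with a small chamfer. 3 raised pip(s) on the deck in front of it (robot side) give its number. Frame parallel to the warmer's. It takes jar 3 with 7 mm play in diameter.
- jar3: Full jar 3, the middle of five sizes: glass body 56 mm in diameter with dark sauce, on top a closed steel screw cap and neck 42 mm in diameter, 28 mm tall together; 106 mm tall in all, about 270 g. Origin: centre of its underside; z up. None if absent.
- well4 (a point): Centre of the floor of well 4 (of 5): a round hole 57 mm in diameter, 50 mm deep, floor 40 mm above the table, mouth at 90 mm with a small chamfer. 4 raised pip(s) on the deck in front of it (robot side) give its number. Frame parallel to the warmer's. It takes jar 4 with 7 mm play in diameter.
- jar4: Full jar 4, the second smallest of five sizes: glass body 50 mm in diameter with dark sauce, on top a closed steel screw cap and neck 38 mm in diameter, 28 mm tall together; 94 mm tall in all, about 210 g. Origin: centre of its underside; z up. None if absent.
- well5 (a point): Centre of the floor of well 5 (of 5): a round hole 51 mm in diameter, 50 mm deep, floor 40 mm above the table, mouth at 90 mm with a small chamfer. 5 raised pip(s) on the deck in front of it (robot side) give its number. Frame parallel to the warmer's. It takes jar 5 with 7 mm play in diameter.
- jar5: Full jar 5, the smallest of five sizes: glass body 44 mm in diameter with dark sauce, on top a closed steel screw cap and neck 34 mm in diameter, 28 mm tall together; 82 mm tall in all, about 150 g. Origin: centre of its underside; z up. None if absent.
- empty2: Empty used jar without a cap, clear glass with an open neck, standing in well 2 at the start: same size as jar 2 (body 62 mm in diameter, 118 mm tall, neck 46 mm in diameter and 28 mm tall), 153 g. Origin: centre of its underside; z up. Only one of empty2 and empty4 is there, the other is None.
- empty4: Empty used jar without a cap, clear glass with an open neck, standing in well 4 at the start: same size as jar 4 (body 50 mm in diameter, 94 mm tall, neck 38 mm in diameter and 28 mm tall), 95 g. Origin: centre of its underside; z up. Only one of empty2 and empty4 is there, the other is None.
There are look-alikes about, which are no part of the job. Leave any blue, orange or red look-alike of the jar4 alone.

How it is judged:
On the way, in this order (a step that is already met when the one before it is completed fails the run):
1. the heat lever is swung back to off (within 0.10 rad of the off stop) (value of joint heat_lever below 0.1 rad), for 0.2 s.
2. the empty jar stands upright on the sheet pan, let go (x of empty2 in the frame of pan between -0.1 and 0.1 m and y of empty2 in the frame of pan between -0.145 and 0.145 m and z of each of empty2, empty4 in the frame of pan below 0.012 m and angle between each of empty2, empty4's own z axis and vertical below 0.12 rad and contact force between the fingers and empty2 below 0.5 N and x of empty4 in the frame of pan between -0.1 and 0.1 m and y of empty4 in the frame of pan between -0.145 and 0.145 m and contact force between the fingers and empty4 below 0.5 N), for 0.2 s.
3. jar 1 (largest size) stands fully down in well 1, let go (horizontal distance between jar1 and well1 below 0.008 m and z of jar1 in the frame of well1 below 0.008 m and angle between jar1's own z axis and vertical below 0.12 rad and contact force between the fingers and jar1 below 0.5 N), for 0.2 s.
4. jar 2 (second largest size) stands fully down in well 2, let go (horizontal distance between jar2 and well2 below 0.008 m and z of jar2 in the frame of well2 below 0.008 m and angle between jar2's own z axis and vertical below 0.12 rad and contact force between the fingers and jar2 below 0.5 N), for 0.2 s.
5. jar 3 (middle size) stands fully down in well 3, let go (horizontal distance between jar3 and well3 below 0.008 m and z of jar3 in the frame of well3 below 0.008 m and angle between jar3's own z axis and vertical below 0.12 rad and contact force between the fingers and jar3 below 0.5 N), for 0.2 s.
6. jar 4 (second smallest size) stands fully down in well 4, let go (horizontal distance between jar4 and well4 below 0.008 m and z of jar4 in the frame of well4 below 0.008 m and angle between jar4's own z axis and vertical below 0.12 rad and contact force between the fingers and jar4 below 0.5 N), for 0.2 s.
7. jar 5 (smallest size) stands fully down in well 5, let go (horizontal distance between jar5 and well5 below 0.008 m and z of jar5 in the frame of well5 below 0.008 m and angle between jar5's own z axis and vertical below 0.12 rad and contact force between the fingers and jar5 below 0.5 N), for 0.2 s.
8. the heat lever is at the medium mark (1.05 rad, within 0.12 rad) (value of joint heat_lever between 0.93 and 1.17 rad), for 0.3 s.
At the end, for the whole second after the job is handed in: Every full jar present stands upright and fully down in the well of its own number (within 8 mm of the well's centre and 8 mm of its floor), the empty jar stands upright on the sheet pan, the heat lever is at medium (1.05 rad, within 0.12 rad), everything is let go and at rest (all of step 2 and all of step 3 and all of step 4 and all of step 5 and all of step 6 and all of step 7 and all of step 8 and linear speed of each of jar1, jar2, jar3, jar4, jar5, empty2, empty4 below 0.03 m/s); the robot touches nothing.
It fails at once if the bowl is pushed more than 30 mm from its place (distance of bowl from where it was at the start of the episode above 0.03 m).
It fails at once if the dish is pushed more than 30 mm from its place (distance of dish from where it was at the start of the episode above 0.03 m).
It fails at once if the remote is pushed more than 30 mm from its place (distance of remote from where it was at the start of the episode above 0.03 m).
It fails at once if a jar is dropped or rammed into the warmer (over 100 N between them) (contact force between any of jar1, jar2, jar3, jar4, jar5, empty2, empty4 and warmer above 100 N).
Of jar1, jar2, jar3, jar4, jar5 only 3 to 5 are there at a start; the rules pass over those that are not, and their reading is None.
Of empty2, empty4 only 1 to 1 are there at a start; the rules pass over those that are not, and their reading is None.
At some moment in a run one of jar1, jar2, jar3, jar4, jar5 may be knocked a few centimetres aside while the robot is not near it.
It also fails if it takes over 210 s, if anything falls off the work surface, if the arm or the gripper's body presses on something with over 40 N, if the wrist force passes 120 N, or if a joint passes its speed limit or range.

ROBOT

A 6-joint arm with a two-finger parallel gripper is mounted at the origin on the work surface. World frame = base frame: x ahead of the robot, y to its left, z up, the work surface at z = 0. Lengths are in m, angles in rad, forces in N, time in s.
With the tool pointing down it reaches from about 0.275 to 0.825 m from the base axis. Payload 5.2 kg.
Tool frame: the origin (TCP) lies midway between the tips of the shut fingers; the grasp point (between the pads) lies 19 mm behind it; z points along the fingers, y is the line along which they close (so a half turn about z gives the same grasp; the last joint's range is limited). The gripper opens to 93 mm and grips with 3 to 60 N. Pads are 15 mm wide; open, the fingers measure 128 mm over their backs; the gripper's body (75 mm by 188 mm) begins 65 mm behind the grasp point.
Start: joints at [-1.324, 0.259, 1.535, -0, 1.348, -0.203], TCP at [0.239, -0.495, 0.219] pointing down, gripper open.
Joint ranges: [-3.14, 3.14], [-0.91, 2.08], [0.19, 2.58], [-1.22, 4.36], [0.22, 2.71], [-3.12, 3.12]. Speed limits (rad/s): [2.57, 2.57, 3.14, 3.14, 3.14, 3.14].

INTERFACE

Orientations are given as [roll, pitch, yaw] about the fixed x, y, z axes, in that order (R = Rz(yaw) Ry(pitch) Rx(roll)).
In Python, from cell import ctrl gives the robot as it stands.
- The arm moves only by the shell command python3 -m creep 'ROWS' [OPENING]. ROWS is a JSON object of lists of equal length, an entry for each row: "offset": the shift along the tool's x, y, z as a fraction of full scale, a list of three; "rot": the turn, a rotation vector about the tool's x, y, z as a fraction of full scale, a list of three. In form: {"offset": [[x, y, z], ...], "rot": [[ax, ay, az], ...]}. A call has 1 to 20 rows; each row shifts and turns the commanded pose from where the row before left it, along the tool's axes as they then stand; what a row does not reach is not made up. Full scale, the value 1, is 4 cm for a shift and 4 degrees for a turn. A row lasts 1/10 s, in which the tool goes at most 50 mm and 8.59 degrees, less where a joint would pass 70% of its speed; a pose out of reach is approached as far as the arm can. A call with a number of a shift or a turn outside -1 to 1 is refused whole. A call with a gripper value outside its range is refused whole. OPENING is the closure, from -1 (fully open) to 1 (shut), set as the call begins (- or left out, the last holds). The fingers move at their own pace and stop on an object; the grip force is fixed at half the most. Time passes only in rows, so rows that do not move let the fingers close. It gives the time, the measured TCP pose, the force, the opening and the grip force at its end, in the units of the state.
- ctrl.read_state(): the state, without advancing time (a new reading comes with each control period).
- ctrl.snapshot(name): name is "side" or "top" or "wrist"; returns a dict with "img" (384x512x3 uint8, blue, green, red), "intrinsics" (3x3 intrinsics, pixels), "eye" and "orientation" of the camera in the world. Camera axes: x right, y down, z forward; pixel columns grow to the right and rows downward; lengths in m; the calibration is good to about 2 mm. A picture is of the moment at which its call begins. There is no depth.
- ctrl.finish_job(): hands the job in; it is judged then, once.
The state is a dict: "t": time; "qpos": joint angles; "joint_velocities": joint speeds; "joint_torque": joint torques, N m; "ee_pos": TCP position; "orientation": TCP orientation; "force": force on the tool from outside, world axes, zero at the start; "wrist_torque": the same for the moment, N m; "gripper_width": opening from 0.0 (shut) to 1.0 (fully open); "grip_force": force on a finger pad.
Only numpy, scipy, OpenCV 4.12 (cv2) and the standard library are available. Lean on these libraries where they do the work, as an engineer would, in place of code of your own. Each camera call takes 0.05 s, during which the arm holds its last target. There are 200 camera calls.

## Working session

There is one attempt and no reset: what is moved stays moved. The work goes in short steps, Python scripts to look and compute and a shell command to move; the robot and the scene stay as the last step left them, time stands still between calls to the robot, and variables do not carry over. Pictures are saved under pics/ and viewed, at most 14 in all, crops included, and the job is handed in when it is done.

```bash
ls; mkdir -p pics
python3 - <<'E'
from cell import ctrl
import cv2,numpy as np
np.set_printoptions(precision=4,suppress=True)
for n in("top","side"):
    s=ctrl.snapshot(n);cv2.imwrite(f"pics/{n}0.png",s["img"]);print(n,np.array(s["intrinsics"]).tolist(),s["eye"],s["orientation"])
print(ctrl.read_state())
E
```

```text
pics
top [[391.3027467751245, 0.0, 252.2282554837091], [0.0, 391.3027467751245, 190.4127105001636], [0.0, 0.0, 1.0]] [ 0.2257 -0.1169  1.5677] [-2.9445  0.0126 -1.5677]
side [[499.11466629410523, 0.0, 250.74030396906727], [0.0, 499.11466629410523, 194.23588470004185], [0.0, 0.0, 1.0]] [ 0.2318 -1.5525  1.0473] [-2.1314  0.0073 -0.1841]
{'t': 0.1, 'qpos': array([-1.3238,  0.2592,  1.536 , -0.    ,  1.348 , -0.2028]), 'joint_velocities': array([ 0.0008, -0.0017, -0.0007,  0.0008,  0.0002, -0.0004]), 'joint_torque': array([  0.0021, -43.8213, -28.4647,   0.072 ,   0.0362,  -0.0001]), 'ee_pos': array([ 0.239 , -0.4948,  0.2179]), 'orientation': array([-3.14  , -0.0003,  0.4498]), 'force': array([-0.1508, -0.7615,  0.0077]), 'wrist_torque': array([ 0.0185, -0.0477, -0.0138]), 'grip_force': 0.0, 'gripper_width': 1.0008133825989844}
```

View pics/top0.png

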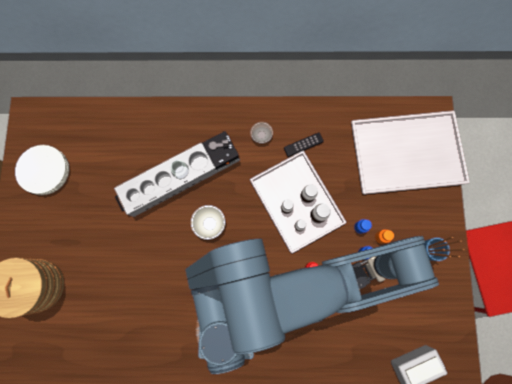

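View pics/side0.png

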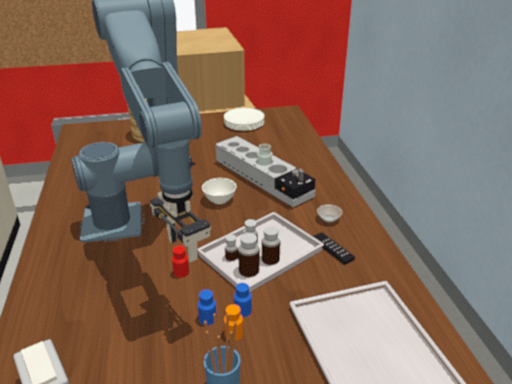

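The top view shows the warmer at about (178,173) with its control box at (221,150), and the empty jar in the third hole from the left, well 2, at (180,170). The pan is at (297,202) and holds 4 jars, and the bowl, dish and remote stand nearby. In the side view, the red, blue and orange look-alikes are off the pan.

```bash
cat > h.py <<'E'
from cell import ctrl
import cv2,numpy as np
from scipy.spatial.transform import Rotation as R
np.set_printoptions(precision=4,suppress=True)
class Cam:
    def __init__(s,n,path=None):
        d=ctrl.snapshot(n);s.img=d["img"];s.K=np.array(d["intrinsics"]);s.o=np.array(d["eye"])
        s.R=R.from_euler("xyz",d["orientation"]).as_matrix()
        if path:cv2.imwrite(path,s.img)
    def ray(s,u,v,z):
        d=s.R@np.linalg.solve(s.K,[u,v,1.]);return s.o+d*(z-s.o[2])/d[2]
    def proj(s,p):
        c=s.K@(s.R.T@(np.array(p,float)-s.o));return c[:2]/c[2]
def rel(x,y,z,yaw=None):
    "needed shift in tool axes, units of 40 mm; turn in deg about tool z"
    st=ctrl.read_state();M=R.from_euler("xyz",st["orientation"]).as_matrix()
    d=M.T@(np.array([x,y,z])-st["ee_pos"])/0.04
    print("t",round(st["t"],1),"tcp",st["ee_pos"],"rpy",st["orientation"],"shift units",d,"" if yaw is None else "turn units %.2f"%(-np.degrees((yaw-st["orientation"][2]+np.pi/2)%np.pi-np.pi/2)/4))
E
python3 - <<'E'
from h import *
t=Cam("top");s=Cam("side")
print("base px",t.proj([0,0,0]))
a=cv2.resize(t.img[125:225,105:245],None,fx=5,fy=5,interpolation=cv2.INTER_CUBIC)
cv2.imwrite("pics/c1.png",a)
b=cv2.resize(t.img[145:255,245:350],None,fx=5,fy=5,interpolation=cv2.INTER_CUBIC)
cv2.imwrite("pics/c2.png",b)
for n,u,v in[("box far R",229,132),("w1",199,160),("w5",132,196)]:print(n,t.ray(u,v,.09))
# pan outline
g=cv2.cvtColor(t.img,cv2.COLOR_BGR2HSV);m=((g[...,1]<60)&(g[...,2]>140)).astype(np.uint8)
for box,name in[((245,145,350,255),"pan"),((105,125,245,225),"warmer")]:
    x0,y0,x1,y1=box;mm=np.zeros_like(m);mm[y0:y1,x0:x1]=m[y0:y1,x0:x1]
    c=max(cv2.findContours(mm,cv2.RETR_EXTERNAL,cv2.CHAIN_APPROX_NONE)[0],key=cv2.contourArea)
    w=np.array([t.ray(u,v,.028 if name=="pan" else .09)[:2] for u,v in c[:,0]],np.float32)
    print(name,cv2.minAreaRect(w))
E
```

```text
base px [226.6311 328.7083]
box far R [ 0.7573 -0.0043  0.09  ]
w1 [0.6422 0.1117 0.09  ]
w5 [0.4985 0.3662 0.09  ]
pan ((0.49362772703170776, -0.2757270932197571), (0.3409439027309418, 0.2531185448169708), 28.924013137817383)
warmer ((0.5717815160751343, 0.24534890055656433), (0.12017489224672318, 0.38273072242736816), 28.892019271850586)
```

View pics/c1.png

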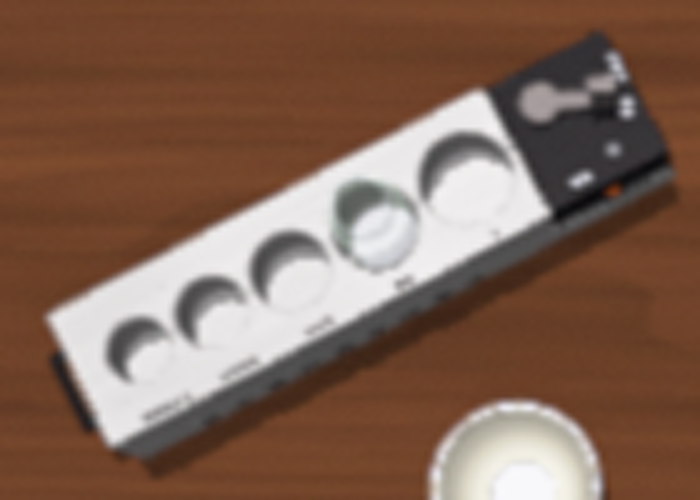

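View pics/c2.png

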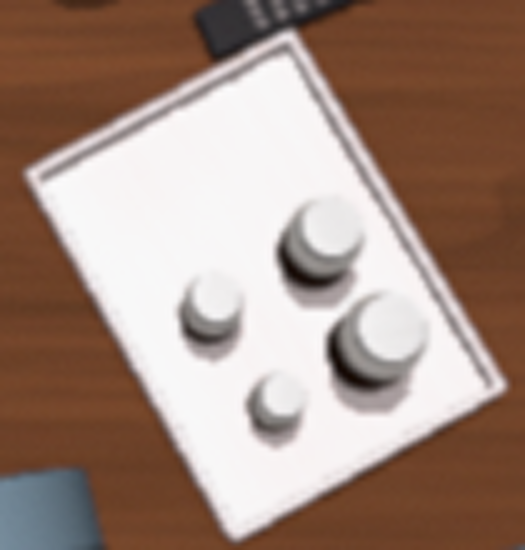

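The white deck measures 120 x 383 mm (expected 116 x 378), and the warmer's yaw is about 29°. The lever sits near high, with its pivot at about (213,145) and its grip at (225,142). The pan outline is 341 x 253 mm and its yaw matches the warmer's. The jars are at (323,212), (311,191), (288,205) and (301,225), and their cap sizes suggest jars 1, 2, 4 (or possibly 3) and 5. I'll move over the warmer for a wrist view.

```bash
python3 -m creep '{"offset":[[0,0,-1],[0,0,-1],[0,0,-1],[0,0,-1],[0,0,-1],[0.79,-0.545,0],[0.79,-0.545,0],[0.79,-0.545,0],[0.79,-0.545,0],[0.79,-0.545,0],[0.79,-0.545,0],[0.79,-0.545,0],[0.79,-0.545,0],[0.79,-0.545,0],[0.79,-0.545,0],[0.79,-0.545,0],[0.79,-0.545,0]],"rot":[[0,0,0],[0,0,0],[0,0,0],[0,0,0],[0,0,0],[0,0,0],[0,0,0],[0,0,0],[0,0,0],[0,0,0],[0,0,0],[0,0,0],[0,0,0],[0,0,0],[0,0,0],[0,0,0],[0,0,0]]}' -1
python3 - <<'E'
from h import *
w=Cam("wrist","pics/w0.png");print(w.o,w.R,w.K[0]);print(ctrl.read_state()["ee_pos"],ctrl.read_state()["orientation"],w.proj([.598,.198,.09]))
E
```

```text
t: 1.9
ee_pos: [0.4673, -0.0933, 0.4186]
orientation: [-3.142, 0.0, 0.45]
force: [0.7, -0.3, -0.2]
gripper_width: 0.999
grip_force: 0.0
[ 0.536  -0.0608  0.5834] [[ 0.4333 -0.8654 -0.2517]
 [-0.9012 -0.4163 -0.1202]
 [-0.0008  0.279  -0.9603]] [279.2023   0.     255.1556]
[ 0.4693 -0.0886  0.4185] [-3.1388 -0.0032  0.454 ] [120.4738   1.1304]
```

View pics/w0.png

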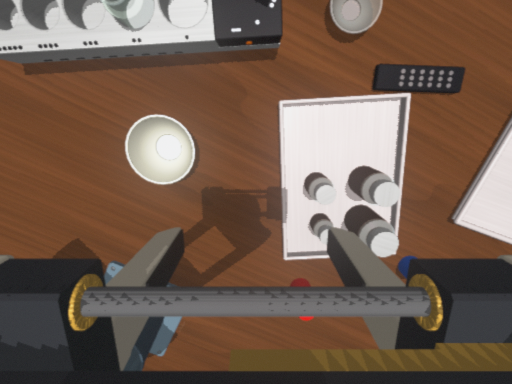

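The wrist view shows the warmer along the top, the bowl at (160,150), and the jars at (321,187), (379,187), (320,230) and (378,240). I'll move over the warmer.

```bash
python3 -m creep '{"offset":[[0.8,-0.55,0],[0.8,-0.55,0],[0.8,-0.55,0],[0.8,-0.55,0],[0.8,-0.55,0],[0.8,-0.55,0],[0.8,-0.55,0],[0.8,-0.55,0],[0,0,0]],"rot":[[0,0,0],[0,0,0],[0,0,0],[0,0,0],[0,0,0],[0,0,0],[0,0,0],[0,0,0],[0,0,0]]}' -1
python3 - <<'E'
from h import *
w=Cam("wrist","pics/w1.png");np.savez("w1.npz",o=w.o,R=w.R,K=w.K);print(w.o,ctrl.read_state()["ee_pos"])
E
```

```text
t: 2.85
ee_pos: [0.6221, 0.1787, 0.4159]
orientation: [-3.139, 0.002, 0.454]
force: [-0.7, -1.2, 0.2]
gripper_width: 0.999
grip_force: 0.0
[0.6911 0.2113 0.5805] [0.6214 0.1766 0.4166]
```

View pics/w1.png

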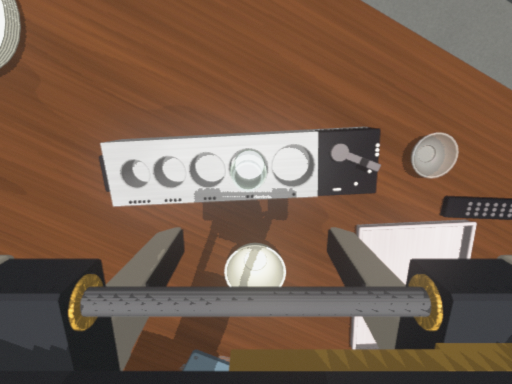

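Here the well mouths are at about (291,164), (249,168), (208,169), (170,172) and (136,173). The lever pivot is at (340,152) and its grip end at (372,163).

Run:
```python
from h import *
w=Cam("wrist")
g=cv2.cvtColor(w.img,cv2.COLOR_BGR2HSV);m=((g[...,1]<50)&(g[...,2]>150)).astype(np.uint8)
mm=np.zeros_like(m);mm[120:215,95:325]=m[120:215,95:325]
c=max(cv2.findContours(mm,cv2.RETR_EXTERNAL,cv2.CHAIN_APPROX_NONE)[0],key=cv2.contourArea)
P=np.array([w.ray(u,v,.09)[:2] for u,v in c[:,0]],np.float32);r=cv2.minAreaRect(P);print(r)
hull=cv2.approxPolyDP(cv2.convexHull(c),6,True)[:,0];print("corners px",hull.tolist(),[w.ray(*p,.09)[:2].round(4).tolist() for p in hull])
Q=cv2.boxPoints(r)
C=np.array(r[0]);a=np.radians(r[2]) if r[1][0]<r[1][1] else np.radians(r[2]-90)
X=np.array([np.cos(a),np.sin(a)]);Y=np.array([-X[1],X[0]]);W=C-.054*Y
print("yaw",np.degrees(a),"warmer",W)
f=lambda p:((p[:2]-W)@X,(p[:2]-W)@Y)
for n,u,v,z in[("w1",291,164,.09),("w2",249,168,.09),("w3",208,169,.09),("w4",170,172,.09),("w5",136,173,.09),("piv",340,152,.1),("grip",372,163,.135)]:
    p=w.ray(u,v,z);print(n,p,np.array(f(p)))
b=cv2.resize(w.img[115:215,305:395],None,fx=6,fy=6,interpolation=cv2.INTER_CUBIC)
a_=cv2.resize(w.img[125:215,95:325],None,fx=3.4,fy=3.4,interpolation=cv2.INTER_CUBIC)
cv2.imwrite("pics/lev.png",b);cv2.imwrite("pics/deck.png",a_)
```

```text
((0.5712137818336487, 0.24199771881103516), (0.11738526821136475, 0.3779342472553253), 28.84195899963379)
corners px [[316, 131], [316, 194], [113, 205], [99, 145]] [[0.7114, 0.1046], [0.6134, 0.0495], [0.4309, 0.3771], [0.526, 0.4327]]
yaw 28.84195899963379 warmer [0.5973 0.1947]
w1 [0.6423 0.1165 0.09  ] [ 0.0017 -0.0902]
w2 [0.6034 0.1804 0.09  ] [-0.0016 -0.0155]
w3 [0.5699 0.2453 0.09  ] [0.0004 0.0576]
w4 [0.5352 0.3044 0.09  ] [-0.0015  0.126 ]
w5 [0.5069 0.3585 0.09  ] [-0.0001  0.1871]
piv [0.6983 0.0525 0.1   ] [ 0.0199 -0.1733]
grip [0.705  0.0087 0.135 ] [ 0.0046 -0.2149]
```

View pics/lev.png

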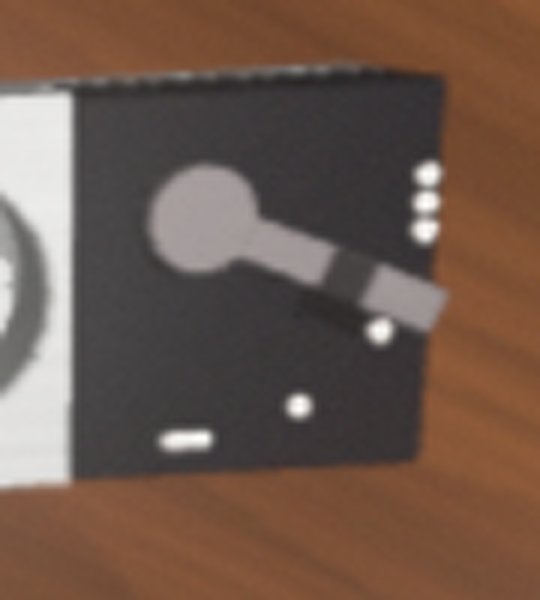

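View pics/deck.png

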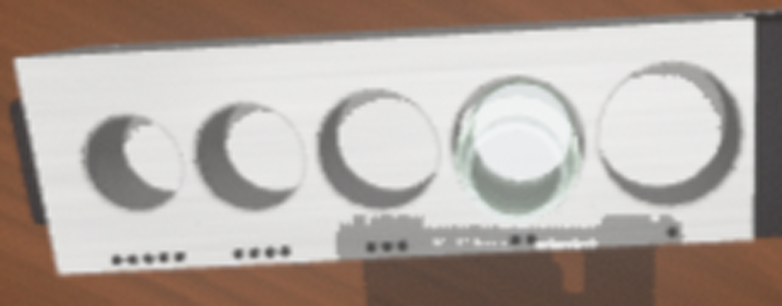

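The deck rectangle measures 117.4 x 377.9 mm, which agrees with the given size. The warmer is at (0.597, 0.195) with yaw 28.8°, and the wells are spaced 80/74/68/62 mm apart with an 8 mm gap. In the crops the lever hub is at full-image (338.8,151.3) and the tab top at (372.3,164.2), so the lever is at about 1.2 rad. I'll turn the tool to match the lever.

```bash
cat >> h.py <<'E'
W=np.array([.5973,.1947]);YAW=np.radians(28.84);X=np.array([np.cos(YAW),np.sin(YAW)]);Y=np.array([-X[1],X[0]])
WELL={i+1:W+y*Y for i,y in enumerate([-.0927,-.0127,.0613,.1293,.1913])}
E
python3 -m creep '{"offset":[[0,0,0],[0,0,0],[0,0,0],[0,0,0],[0,0,0],[0,0,0],[0,0,0],[0,0,0],[0,0,0],[0,0,0],[0,0,0],[0,0,0],[0,0,0],[0,0,0],[0,0,0],[0,0,0],[0,0,0],[0,0,0],[0,0,0]],"rot":[[0,0,-1],[0,0,-1],[0,0,-1],[0,0,-1],[0,0,-1],[0,0,-1],[0,0,-1],[0,0,-1],[0,0,-1],[0,0,-1],[0,0,-1],[0,0,-1],[0,0,-1],[0,0,-1],[0,0,-1],[0,0,-1],[0,0,-1],[0,0,-0.55],[0,0,0]]}' -0.3
python3 - <<'E'
from h import *
z=np.load("w1.npz")
class L(Cam):
    def __init__(s):s.o,s.R,s.K=z["o"],z["R"],z["K"]
w=L();g=w.ray(372.3,164.2,.135);print(g,"piv",w.ray(338.8,151.3,.1),w.ray(338.8,151.3,.11))
print(ctrl.read_state()["gripper_width"])
rel(g[0],g[1],.2,1.679);rel(g[0],g[1],.108)
E
```

```text
t: 4.85
ee_pos: [0.6204, 0.1733, 0.4194]
orientation: [3.141, 0.0, 1.673]
force: [0.3, -0.7, 0.5]
gripper_width: 0.648
grip_force: 0.0
[0.7043 0.0101 0.135 ] piv [0.6992 0.0578 0.1   ] [0.699 0.061 0.11 ]
0.6476583588877353
t 4.8 tcp [0.6204 0.1733 0.4194] rpy [3.1409 0.0004 1.6735] shift units [-4.2708  1.6641  5.4892] turn units -0.08
t 4.8 tcp [0.6204 0.1733 0.4194] rpy [3.1409 0.0004 1.6735] shift units [-4.2699  1.6624  7.7892]
```

```bash
python3 -m creep '{"offset":[[-0.85,0.34,0],[-0.85,0.34,0],[-0.85,0.34,0],[-0.85,0.34,0],[-0.85,0.34,0],[0,0,0.9],[0,0,0.9],[0,0,0.9],[0,0,0.9],[0,0,0.9],[0,0,0.6],[0,0,0.4],[0,0,0],[0,0,0]],"rot":[[0,0,0],[0,0,0],[0,0,0],[0,0,0],[0,0,0],[0,0,0],[0,0,0],[0,0,0],[0,0,0],[0,0,0],[0,0,0],[0,0,0],[0,0,0],[0,0,0]]}' -0.3
python3 - <<'E'
from h import *
w=Cam("wrist","pics/w2.png");rel(.7045,.009,.108)
E
```

```text
t: 6.25
ee_pos: [0.7061, 0.0122, 0.1994]
orientation: [3.141, 0.0, 1.674]
force: [-1.1, 0.0, 0.1]
gripper_width: 0.652
grip_force: 0.0
t 6.3 tcp [0.7067 0.0123 0.2003] rpy [3.1395 0.0006 1.6739] shift units [-0.0754 -0.0677  2.3073]
```

View pics/w2.png

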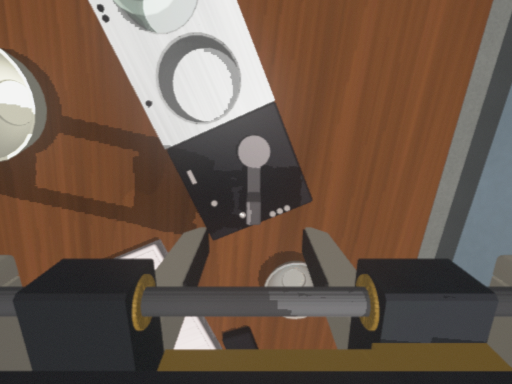

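The tab is at (250,210), aligned with the tool and centred between the fingers. I'll descend and grip it.

```bash
python3 - <<'E'
from h import *
w=Cam("wrist");print(w.ray(250,211,.135),w.ray(254,151,.1),w.ray(198,78,.09),WELL[1])
E
python3 -m creep '{"offset":[[-0.07,-0.06,0.5],[0,0,0.5],[0,0,0.5],[0,0,0.5],[0,0,0.3],[0,0,0]],"rot":[[0,0,0],[0,0,0],[0,0,0],[0,0,0],[0,0,0],[0,0,0]]}' -0.3
python3 -m creep '{"offset":[[0,0,0],[0,0,0],[0,0,0],[0,0,0],[0,0,0],[0,0,0],[0,0,0],[0,0,0]],"rot":[[0,0,0],[0,0,0],[0,0,0],[0,0,0],[0,0,0],[0,0,0],[0,0,0],[0,0,0]]}' 1
```

```text
[0.7011 0.0085 0.135 ] [0.6997 0.0563 0.1   ] [0.6423 0.1158 0.09  ] [0.642  0.1135]
t: 6.95
ee_pos: [0.7035, 0.0099, 0.1056]
orientation: [-3.14, -0.001, 1.675]
force: [-1.1, 0.5, -0.4]
gripper_width: 0.652
grip_force: 0.0
t: 7.75
ee_pos: [0.7047, 0.0099, 0.1067]
orientation: [3.14, 0.0, 1.675]
force: [1.1, 0.8, -0.2]
gripper_width: 0.135
grip_force: 30.0
```

```bash
python3 -m creep '{"offset":[[0.003,-0.087,0],[0.003,-0.087,0],[0.003,-0.087,0],[0.003,-0.087,0],[0.003,-0.087,0],[0.003,-0.087,0],[0.003,-0.087,0],[0.003,-0.087,0],[0.003,-0.087,0],[0.003,-0.087,0],[0.003,-0.087,0],[0.003,-0.087,0],[0.003,-0.087,0],[0.003,-0.087,0],[0.003,-0.087,0],[0.003,-0.087,0],[0.002,-0.06,0],[0,0,0],[0,0,0]],"rot":[[0,0,1],[0,0,1],[0,0,1],[0,0,1],[0,0,1],[0,0,1],[0,0,1],[0,0,1],[0,0,1],[0,0,1],[0,0,1],[0,0,1],[0,0,1],[0,0,1],[0,0,1],[0,0,1],[0,0,0.7],[0,0,0],[0,0,0]]}'
```

```text
t: 9.65
ee_pos: [0.6585, 0.0343, 0.1067]
orientation: [3.138, -0.005, 0.509]
force: [9.6, -2.2, -6.0]
gripper_width: 0.136
grip_force: 30.0
```

```bash
python3 -m creep '{"offset":[[0,-0.05,0],[0,0,0]],"rot":[[0,0,0],[0,0,0]]}'
python3 -m creep '{"offset":[[0,0,0],[0,0,0],[0,0,0],[0,0,0],[0,0,-0.6],[0,0,-0.8],[0,0,-0.8],[0,0,-0.8],[0,0,0],[0,0,0]],"rot":[[0,0,0],[0,0,0],[0,0,0],[0,0,0],[0,0,0],[0,0,0],[0,0,0],[0,0,0],[0,0,0],[0,0,0]]}' -0.3
python3 - <<'E'
from h import *
w=Cam("wrist","pics/w3.png");rel(*WELL[2],.3,YAW)
E
```

```text
t: 9.85
ee_pos: [0.6584, 0.0345, 0.1067]
orientation: [3.135, -0.005, 0.508]
force: [13.6, -6.4, -8.0]
gripper_width: 0.137
grip_force: 30.0
t: 10.85
ee_pos: [0.6545, 0.0371, 0.2274]
orientation: [3.141, -0.001, 0.509]
force: [0.2, -0.1, -0.9]
gripper_width: 0.652
grip_force: 0.0
t 10.9 tcp [0.6538 0.0371 0.226 ] rpy [-3.1409  0.001   0.5094] shift units [ 0.6838 -3.8115 -1.8491] turn units 0.09
```

View pics/w3.png

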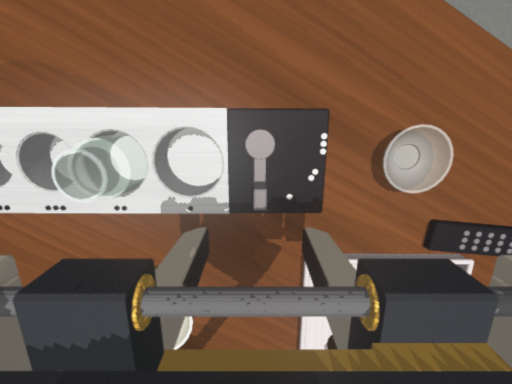

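The lever bar is perpendicular to the front edge and points at the white bar, so it is at off. Well 1's mouth is at (189,161), and the empty jar's neck is at about (80,175). I'll measure these.

Run:
```python
from h import *
w=Cam("wrist");t=Cam("top")
p=w.ray(189,161.5,.09);print("w1",p,WELL[1]);e=w.ray(80,175,.158);e2=t.ray(182,164.5,.158)
print("empty",e,e2,WELL[2])
rel(*WELL[2],.134,YAW);rel(e[0],e[1],.134)
g=cv2.cvtColor(t.img,cv2.COLOR_BGR2HSV)
# jar caps seen from top
for u,v,h in[(323,212,.133),(311,190.6,.121),(288.2,204.6,.097),(301,225,.085)]:
    q=t.ray(u,v,h);d=q[:2]-[.4936,-.2757];print(q,"long",d@X,"short",d@Y)
```

```text
w1 [0.6435 0.1133 0.09  ] [0.642  0.1135]
empty [0.6054 0.1803 0.158 ] [0.6056 0.1642 0.158 ] [0.6034 0.1836]
t 11.0 tcp [0.6534 0.0371 0.2248] rpy [-3.1396  0.0027  0.5093] shift units [ 0.7008 -3.8013  2.2756] turn units 0.08
t 11.0 tcp [0.6534 0.0371 0.2248] rpy [-3.1396  0.0027  0.5093] shift units [ 0.7048 -3.7062  2.2754] 
[ 0.4311 -0.3593  0.133 ] long -0.09510436799987612 short -0.04306277842504555
[ 0.5139 -0.3189  0.121 ] long -0.003011213816854579 short -0.04764816714452278
[ 0.4644 -0.2343  0.097 ] long -0.005598156572534336 short 0.05032896179881351
[ 0.3881 -0.2826  0.085 ] long -0.09572207651300302 short 0.04485609431486131
```

```bash
python3 -m creep '{"offset":[[0.14,-0.75,0],[0.14,-0.75,0],[0.14,-0.75,0],[0.14,-0.75,0],[0.14,-0.75,0],[0,0,0],[0,0,0],[0,0,0]],"rot":[[0,0,0],[0,0,0],[0,0,0],[0,0,0],[0,0,0],[0,0,0],[0,0,0],[0,0,0]]}' -0.25
python3 - <<'E'
from h import *
w=Cam("wrist","pics/w4.png");rel(.605,.181,.134,YAW)
cv2.imwrite("pics/w4c.png",w.img)
E
```

```text
t: 11.8
ee_pos: [0.6058, 0.1807, 0.2258]
orientation: [3.142, 0.001, 0.509]
force: [0.5, -0.3, -0.4]
gripper_width: 0.628
grip_force: 0.0
t 11.8 tcp [0.606  0.1804 0.226 ] rpy [3.1416 0.0011 0.5081] shift units [-0.0118 -0.0241  2.2993] turn units 0.07
```

View pics/w4.png

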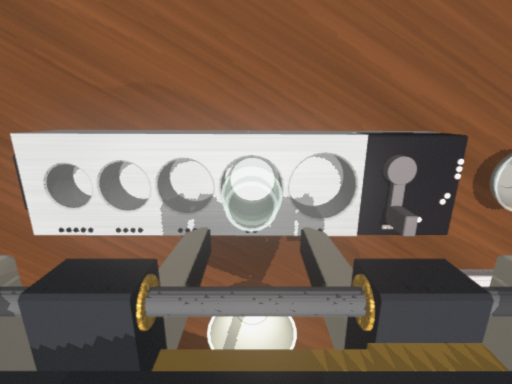

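The empty jar's neck is at (251.5,203), centred between the fingers. The well mouths are at (322,185), (186,185), (124.5,185.5) and (68.5,186).

```bash
python3 - <<'E'
from h import *
w=Cam("wrist")
for i,u,v in[(1,322,185),(3,186,185),(4,124.5,185.5),(5,68.5,186)]:
    d=w.ray(u,v,.09)[:2]-W;print(i,d@X,d@Y)
print(w.ray(251.5,203,.158))
E
python3 -m creep '{"offset":[[0,0,0.5],[0,0,0.5],[0,0,0.5],[0,0,0.5],[0,0,0.3],[0,0,0],[0,0,0]],"rot":[[0,0,0],[0,0,0],[0,0,0],[0,0,0],[0,0,0],[0,0,0],[0,0,0]]}' -0.25
python3 -m creep '{"offset":[[0,0,0],[0,0,0],[0,0,0],[0,0,0],[0,0,0],[0,0,0],[0,0,0],[0,0,0]],"rot":[[0,0,0],[0,0,0],[0,0,0],[0,0,0],[0,0,0],[0,0,0],[0,0,0],[0,0,0]]}' 1
```

```text
1 0.0028007807522665365 -0.09089426023849564
3 0.002312953636334738 0.05981567575292269
4 0.0015212489137885823 0.12808063151448074
5 0.0007482258282301008 0.19033309655884018
[0.6067 0.1842 0.158 ]
t: 12.6
ee_pos: [0.6063, 0.1811, 0.1351]
orientation: [3.141, -0.0, 0.508]
force: [-0.1, -0.3, 0.9]
gripper_width: 0.621
grip_force: 0.0
t: 13.4
ee_pos: [0.6064, 0.1818, 0.1358]
orientation: [3.141, -0.002, 0.509]
force: [0.1, 1.4, 4.9]
gripper_width: 0.492
grip_force: 29.9
```

```bash
sed -i 's/\[-.0927,-.0127,.0613,.1293,.1913\]/[-.0918,-.0118,.0610,.1290,.1910]/; s/W+y\*Y/W+.001*X+y*Y/' h.py
python3 -m creep '{"offset":[[0,0,-0.3],[0,0,-0.6],[0,0,-0.8],[0,0,-0.9],[0,0,-0.9],[0,0,0]],"rot":[[0,0,0],[0,0,0],[0,0,0],[0,0,0],[0,0,0],[0,0,0]]}'
python3 - <<'E'
from h import *
print(ctrl.read_state()["gripper_width"]);rel(.568,-.234,.25,YAW)
E
```

```text
t: 14.0
ee_pos: [0.6081, 0.1818, 0.2812]
orientation: [3.137, -0.009, 0.509]
force: [1.6, -0.4, -0.6]
gripper_width: 0.487
grip_force: 29.9
0.48738166670602134
t 14.0 tcp [0.6081 0.1818 0.2812] rpy [ 3.1375 -0.0094  0.5092] shift units [-5.9492  8.5837  0.7592] turn units 0.08
```

```bash
python3 -m creep '{"offset":[[-0.3,0.4,0],[-0.5,0.7,0],[-0.6,0.9,0],[-0.6,0.9,0],[-0.6,0.9,0],[-0.6,0.9,0],[-0.6,0.9,0],[-0.6,0.85,0],[-0.6,0.85,0],[-0.55,0.7,0],[-0.4,0.58,0],[0,0,0],[0,0,0],[0,0,0]],"rot":[[0,0,0],[0,0,0],[0,0,0],[0,0,0],[0,0,0],[0,0,0],[0,0,0],[0,0,0],[0,0,0],[0,0,0],[0,0,0.08],[0,0,0],[0,0,0],[0,0,0]]}'
python3 - <<'E'
from h import *
rel(.568,-.234,.1005,YAW);Cam("wrist","pics/w5.png");t=Cam("top","pics/t5.png")
E
```

```text
t: 15.4
ee_pos: [0.5651, -0.233, 0.2741]
orientation: [-3.14, 0.0, 0.504]
force: [0.7, -0.3, -1.2]
gripper_width: 0.488
grip_force: 29.9
t 15.4 tcp [ 0.5651 -0.233   0.2741] rpy [-3.1401  0.0002  0.5043] shift units [0.0523 0.0642 4.3407] turn units 0.01
```

View pics/w5.png

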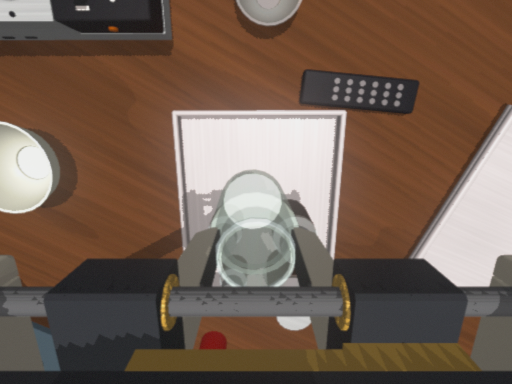

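The jar hangs upright and centred over the far half of the pan. The pan's far edge is at row 112 and its sides are at columns 175 and 345.

```bash
python3 - <<'E'
from h import *
w=Cam("wrist");C=np.array([.4936,-.2757])
for u,v in[(174,112),(346,112)]:
    d=w.ray(u,v,.028)[:2]-C;print(d@X,d@Y)
E
python3 -m creep '{"offset":[[0.05,0.06,0.6],[0,0,0.9],[0,0,0.9],[0,0,0.8],[0,0,0.5],[0,0,0.3],[0,0,0.15],[0,0,0.1],[0,0,0],[0,0,0]],"rot":[[0,0,0],[0,0,0],[0,0,0],[0,0,0],[0,0,0],[0,0,0],[0,0,0],[0,0,0],[0,0,0],[0,0,0]]}'
```

```text
0.1642934619316401 0.11756569155501254
0.16434300064059534 -0.1249374095438686
t: 16.55
ee_pos: [0.5688, -0.2356, 0.1058]
orientation: [3.14, -0.001, 0.504]
force: [0.4, -0.7, -0.3]
gripper_width: 0.49
grip_force: 29.9
```

```bash
python3 -m creep '{"offset":[[0,0,0.05],[0,0,0.05],[0,0,0.05],[0,0,0],[0,0,0]],"rot":[[0,0,0],[0,0,0],[0,0,0],[0,0,0],[0,0,0]]}'
```

```text
t: 17.05
ee_pos: [0.5683, -0.2354, 0.0989]
orientation: [3.141, -0.0, 0.504]
force: [0.4, 0.7, 0.6]
gripper_width: 0.486
grip_force: 29.9
```

```bash
python3 -m creep '{"offset":[[0,0,0],[0,0,0],[0,0,0],[0,0,0]],"rot":[[0,0,0],[0,0,0],[0,0,0],[0,0,0]]}' -0.25
python3 -m creep '{"offset":[[0,0,-0.3],[0,0,-0.7],[0,0,-0.9],[0,0,-0.9],[0,0,-0.9],[0,0,-0.9],[0,0,-0.9],[0,0,-0.7],[0,0,-0.4],[0,0,0],[0,0,0],[0,0,0]],"rot":[[0,0,0],[0,0,0],[0,0,0],[0,0,0],[0,0,0],[0,0,0],[0,0,0],[0,0,0],[0,0,0],[0,0,0],[0,0,0],[0,0,0]]}' -0.25
python3 - <<'E'
from h import *
w=Cam("wrist");np.savez("w6.npz",o=w.o,R=w.R,K=w.K,img=w.img);rel(0,0,0)
a=cv2.resize(w.img[110:285,175:345],None,fx=3.4,fy=3.4,interpolation=cv2.INTER_CUBIC);cv2.imwrite("pics/w6.png",a)
g=cv2.cvtColor(a,cv2.COLOR_BGR2GRAY)
c=cv2.HoughCircles(g,cv2.HOUGH_GRADIENT_ALT,1.5,60,param1=150,param2=.6,minRadius=25,maxRadius=75)
print(a.shape,c)
E
```

```text
t: 17.45
ee_pos: [0.5682, -0.2353, 0.0986]
orientation: [3.142, 0.0, 0.504]
force: [-0.3, -0.7, 0.4]
gripper_width: 0.628
grip_force: 0.0
t: 18.65
ee_pos: [0.5676, -0.2349, 0.3613]
orientation: [-3.139, 0.001, 0.504]
force: [-0.6, 0.8, -0.1]
gripper_width: 0.626
grip_force: 0.0
t 18.7 tcp [ 0.5677 -0.235   0.3611] rpy [-3.1391  0.0013  0.5035] shift units [ -9.5841 -11.9701   9.0698] 
(595, 578, 3) [[[270.     166.5     52.1772]
  [372.     537.      66.7698]
  [183.     352.5     49.3052]
  [202.5    504.      32.0074]]]
```

View pics/w6.png

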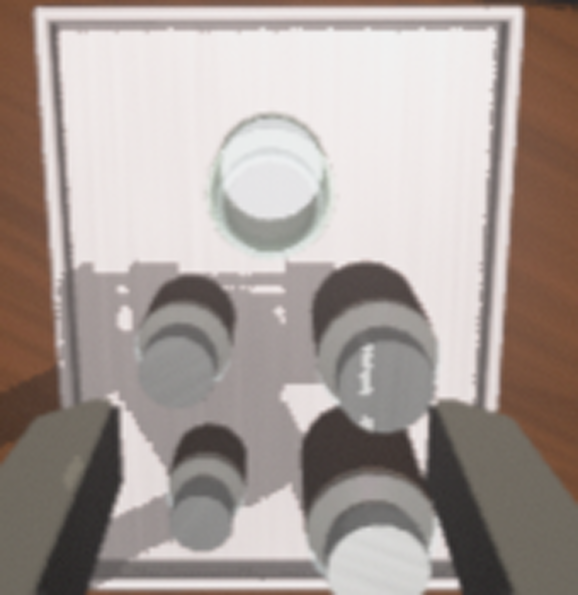

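The empty jar stands on the pan. The cap tops in the crop are at (387,382) with diameter 97, (178,370) with 79, (202,522) with 62, and (380,577) with 105.

Run:
```python
from h import *
z=np.load("w6.npz")
class L(Cam):
    def __init__(s):s.o,s.R,s.K=z["o"],z["R"],z["K"]
w=L();C=np.array([.4936,-.2757])-.003*X-.002*Y
for n,u,v,d in[(1,380,577,105),(2,387,382,97),(3,178,370,79),(4,178,370,79),(5,202,522,62)]:
    h=.003+.13-.012*(n-1);f=lambda a:w.ray(175+a/3.4,110+v/3.4,h)
    p=f(u);q=p[:2]-C;print(n,p,"cap",np.linalg.norm(f(u+d/2)-f(u-d/2)),"exp",.054-.004*n,"pan",q@X,q@Y)
```

```text
1 [ 0.4364 -0.3644  0.133 ] cap 0.04953702904004453 exp 0.05 pan -0.08986862369704823 -0.04809202858975769
2 [ 0.5193 -0.3206  0.121 ] cap 0.044256383841276066 exp 0.046 pan 0.003911927980170579 -0.0497170260925196
3 [ 0.4739 -0.2353  0.109 ] cap 0.037023774575943684 exp 0.041999999999999996 pan 0.005223676989775643 0.04685200674854427
4 [ 0.4693 -0.2364  0.097 ] cap 0.038089393153390536 exp 0.038 pan 0.0006650838683765689 0.04816901859817168
5 [ 0.3956 -0.2869  0.085 ] cap 0.03226801401353629 exp 0.034 pan -0.0882351550729828 0.03946870328975285
```

```bash
python3 -m creep '{"offset":[[-0.75,0.2,0.3],[-0.75,0.2,0.6],[-0.75,0.2,0.7],[-0.75,0.2,0.7],[-0.75,0.2,0.7],[-0.7,0.2,0.5],[0,0,0],[0,0,0],[0,0,0]],"rot":[[0,0,0],[0,0,0],[0,0,0],[0,0,0],[0,0,0],[0,0,0],[0,0,0],[0,0,0],[0,0,0]]}' -0.6
cat > hov.py <<'E'
import sys
from h import *
n=int(sys.argv[1]);ex=np.array([float(sys.argv[2]),float(sys.argv[3])])
h=.003+.13-.012*(n-1);D=.054-.004*n
w=Cam("wrist",f"pics/hov{n}.png");c=w.proj([*ex,h]);r=np.linalg.norm(w.proj([*(ex+Y*D/2),h])-c);print("exp px",c,"r",r,"t",ctrl.read_state()["t"])
x0,y0=(c-3*r).astype(int).clip(0);x1,y1=(c+3*r).astype(int)
a=cv2.resize(w.img[y0:y1,x0:x1],None,fx=4,fy=4,interpolation=cv2.INTER_CUBIC);g=cv2.cvtColor(a,cv2.COLOR_BGR2GRAY)
cs=cv2.HoughCircles(g,cv2.HOUGH_GRADIENT,1,10,param1=80,param2=12,minRadius=int(3.5*r),maxRadius=int(4.5*r))
for u,v,R_ in (cs[0][:6] if cs is not None else []):
    px=np.array([u/4+x0,v/4+y0]);print(px,R_/4,w.ray(*px,h)[:2])
E
python3 hov.py 1 .435 -.363; python3 -c "
from h import *
rel(.435,-.363,.108,YAW)"
```

```text
t: 19.6
ee_pos: [0.4363, -0.3629, 0.2233]
orientation: [3.141, -0.001, 0.504]
force: [-0.2, 0.7, -0.3]
gripper_width: 0.803
grip_force: 0.0
exp px [254.3188 199.7432] r 26.19552540607908 t 19.65
[255.375 171.625] 24.475 [ 0.4593 -0.3508]
[255.625 196.625] 25.5 [ 0.4383 -0.3626]
[256.625 185.125] 29.1 [ 0.4486 -0.358 ]
[253.375 184.625] 28.275 [ 0.4476 -0.3551]
[257.875 195.125] 23.025 [ 0.4406 -0.3638]
[255.875 199.125] 27.625 [ 0.4363 -0.364 ]
t 19.6 tcp [ 0.4365 -0.3628  0.2236] rpy [ 3.1401 -0.0007  0.5047] shift units [-0.0374 -0.0193  2.8892] turn units 0.02
```

View pics/hov1.png

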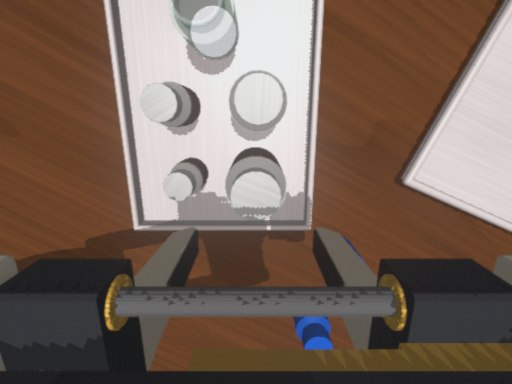

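The cap of jar 1 is at (255.5,196.5), centred between the fingers, so jar 1 is at (0.438, -0.363). Jar 2 is at (259,97), jar 4 at (161,102) and jar 5 at (179,185). I'll grasp jar 1.

```bash
python3 -m creep '{"offset":[[0.03,0.02,0.5],[0,0,0.7],[0,0,0.7],[0,0,0.5],[0,0,0.3],[0,0,0.13],[0,0,0],[0,0,0]],"rot":[[0,0,0],[0,0,0],[0,0,0],[0,0,0],[0,0,0],[0,0,0],[0,0,0],[0,0,0]]}' -0.6
python3 -m creep '{"offset":[[0,0,0],[0,0,0],[0,0,0],[0,0,0],[0,0,0],[0,0,0],[0,0,0],[0,0,0]],"rot":[[0,0,0],[0,0,0],[0,0,0],[0,0,0],[0,0,0],[0,0,0],[0,0,0],[0,0,0]]}' 1
python3 -m creep '{"offset":[[0,0,-0.2],[0,0,-0.6],[0,0,-0.9],[0,0,-0.9],[0,0,-0.9],[0,0,-0.6],[0,0,0],[0,0,0]],"rot":[[0,0,0],[0,0,0],[0,0,0],[0,0,0],[0,0,0],[0,0,0],[0,0,0],[0,0,0]]}'
python3 -c "
from h import *
rel(*WELL[1],.27,YAW)
w=Cam('wrist')
for n,u,v in [(2,259,97)]:print(0)"
```

```text
t: 20.45
ee_pos: [0.4376, -0.3638, 0.1106]
orientation: [3.14, -0.0, 0.504]
force: [0.4, -1.1, -0.0]
gripper_width: 0.802
grip_force: 0.0
t: 21.25
ee_pos: [0.4369, -0.3634, 0.1098]
orientation: [3.141, -0.0, 0.504]
force: [-0.9, 1.7, 5.2]
gripper_width: 0.534
grip_force: 30.0
t: 22.05
ee_pos: [0.4365, -0.363, 0.2722]
orientation: [-3.14, 0.0, 0.504]
force: [-0.8, 0.0, -5.3]
gripper_width: 0.532
grip_force: 30.0
t 22.1 tcp [ 0.4365 -0.363   0.2722] rpy [-3.1401  0.0003  0.5035] shift units [10.272  -7.9764  0.0636] turn units 0.00
0
```

```bash
python3 -m creep '{"offset":[[0.3,-0.2,0],[0.6,-0.46,0],[0.75,-0.6,0],[0.75,-0.6,0],[0.75,-0.6,0],[0.75,-0.6,0],[0.75,-0.6,0],[0.75,-0.6,0],[0.75,-0.6,0],[0.75,-0.6,0],[0.75,-0.6,0],[0.75,-0.6,0],[0.75,-0.6,0],[0.64,-0.46,0],[0.45,-0.26,0],[0,0,0],[0,0,0],[0,0,0],[0,0,0]],"rot":[[0,0,0],[0,0,0],[0,0,0],[0,0,0],[0,0,0],[0,0,0],[0,0,0],[0,0,0],[0,0,0],[0,0,0],[0,0,0],[0,0,0],[0,0,0],[0,0,0],[0,0,0],[0,0,0],[0,0,0],[0,0,0],[0,0,0]]}'
cat > chk.py <<'E'
import sys
from h import *
n=int(sys.argv[1]);off=float(sys.argv[2]) # tcp z minus jar bottom
st=ctrl.read_state();p=st["ee_pos"];H=.130-.012*(n-1);h=p[2]-off+H;D=.054-.004*n
w=Cam("wrist");c=w.proj([p[0],p[1],h]);r=np.linalg.norm(w.proj([*(p[:2]+Y*D/2),h])-c)
print("exp px",c,"r",r)
x0,y0=(c-2*r).astype(int).clip(0);x1,y1=(c+2*r).astype(int)
a=cv2.resize(w.img[y0:y1,x0:x1],None,fx=4,fy=4,interpolation=cv2.INTER_CUBIC);g=cv2.cvtColor(a,cv2.COLOR_BGR2GRAY)
cs=cv2.HoughCircles(g,cv2.HOUGH_GRADIENT,1,8,param1=80,param2=12,minRadius=int(3.6*r),maxRadius=int(4.4*r))
for u,v,R_ in (cs[0][:4] if cs is not None else []):
    px=np.array([u/4+x0,v/4+y0]);q=w.ray(*px,h)-p;print(px,R_/4,"cap-tcp in warmer axes",q[:2]@X,q[:2]@Y)
rel(*WELL[n],.04+off,YAW)
E
python3 chk.py 1 .1068
```

```text
t: 24.0
ee_pos: [0.6411, 0.1132, 0.2731]
orientation: [-3.141, 0.001, 0.502]
force: [-0.4, -0.3, -5.1]
gripper_width: 0.534
grip_force: 30.0
exp px [254.6343 256.0255] r 44.40379152243197
[255.625 239.625] 40.025 cap-tcp in warmer axes 0.010065256635143849 -0.0005780373396140934
[255.375 245.875] 44.375 cap-tcp in warmer axes 0.006272224264290367 -0.0004312066142734732
[255.625 258.125] 46.65 cap-tcp in warmer axes -0.001316305755307614 -0.0005549677304616026
[255.625 256.125] 44.95 cap-tcp in warmer axes -6.327780623368394e-05 -0.0005575075280790181
t 24.1 tcp [0.6412 0.1131 0.2734] rpy [-3.1415  0.0004  0.5024] shift units [ 0.048  -0.0213  3.1645] turn units -0.01
```

```bash
python3 -m creep '{"offset":[[0.025,-0.02,0.5],[0,0,0.6],[0,0,0.3],[0,0,0.2],[0,0,0.1],[0,0,0.1],[0,0,0.1],[0,0,0.1],[0,0,0],[0,0,0]],"rot":[[0,0,0],[0,0,0],[0,0,0],[0,0,0],[0,0,0],[0,0,0],[0,0,0],[0,0,0],[0,0,0],[0,0,0]]}'
```

```text
t: 25.05
ee_pos: [0.6421, 0.1151, 0.1936]
orientation: [3.142, -0.0, 0.504]
force: [-0.1, -0.1, -4.3]
gripper_width: 0.529
grip_force: 30.0
```

```bash
python3 -m creep '{"offset":[[0,0,0.1],[0,0,0.1],[0,0,0.1],[0,0,0]],"rot":[[0,0,0],[0,0,0],[0,0,0],[0,0,0]]}'
python3 -m creep '{"offset":[[0,0,0.15],[0,0,0.15],[0,0,0.15],[0,0,0.15],[0,0,0.1],[0,0,0.05],[0,0,0],[0,0,0]],"rot":[[0,0,0],[0,0,0],[0,0,0],[0,0,0],[0,0,0],[0,0,0],[0,0,0],[0,0,0]]}'
```

```text
t: 25.45
ee_pos: [0.6415, 0.1151, 0.1804]
orientation: [-3.141, 0.001, 0.504]
force: [-0.6, -0.2, -5.4]
gripper_width: 0.53
grip_force: 30.0
t: 26.25
ee_pos: [0.6422, 0.1151, 0.1517]
orientation: [3.141, -0.0, 0.504]
force: [-0.2, 0.1, -5.3]
gripper_width: 0.533
grip_force: 30.0
```

```bash
python3 -m creep '{"offset":[[0,0,0.04],[0,0,0.04],[0,0,0.03],[0,0,0],[0,0,0]],"rot":[[0,0,0],[0,0,0],[0,0,0],[0,0,0],[0,0,0]]}'
python3 -m creep '{"offset":[[0,0,0],[0,0,0],[0,0,0],[0,0,0]],"rot":[[0,0,0],[0,0,0],[0,0,0],[0,0,0]]}' -0.5
python3 -m creep '{"offset":[[0,0,-0.3],[0,0,-0.7],[0,0,-0.9],[0,0,-0.9],[0,0,-0.3],[0,0,0]],"rot":[[0,0,0],[0,0,0],[0,0,0],[0,0,0],[0,0,0],[0,0,0]]}' -0.5
python3 -c "
from h import *
rel(.5193,-.3206,.22,YAW)"
```

```text
t: 26.75
ee_pos: [0.642, 0.1151, 0.147]
orientation: [-3.142, 0.0, 0.504]
force: [0.2, 0.5, -5.2]
gripper_width: 0.532
grip_force: 30.0
t: 27.15
ee_pos: [0.6425, 0.1151, 0.1477]
orientation: [3.141, -0.001, 0.504]
force: [0.4, 0.7, 0.4]
gripper_width: 0.746
grip_force: 0.0
t: 27.75
ee_pos: [0.6432, 0.1151, 0.2741]
orientation: [3.139, -0.005, 0.504]
force: [-0.1, -0.1, -0.2]
gripper_width: 0.752
grip_force: 0.0
t 27.8 tcp [0.6432 0.1151 0.2741] rpy [ 3.1389 -0.0049  0.5036] shift units [-7.9773  8.0424  1.3355] turn units 0.00
```

```bash
python3 -m creep '{"offset":[[-0.3,0.3,0],[-0.6,0.6,0],[-0.66,0.66,0],[-0.66,0.66,0],[-0.66,0.66,0],[-0.66,0.66,0],[-0.66,0.66,0],[-0.66,0.66,0],[-0.66,0.66,0],[-0.66,0.66,0],[-0.66,0.66,0],[-0.6,0.6,0.3],[-0.5,0.5,0.6],[0,0,0.4],[0,0,0],[0,0,0],[0,0,0]],"rot":[[0,0,0],[0,0,0],[0,0,0],[0,0,0],[0,0,0],[0,0,0],[0,0,0],[0,0,0],[0,0,0],[0,0,0],[0,0,0],[0,0,0],[0,0,0],[0,0,0],[0,0,0],[0,0,0],[0,0,0]]}' -0.5
python3 hov.py 2 .521 -.319; python3 -c "
from h import *
rel(.521,-.319,.098,YAW)"
```

```text
t: 29.45
ee_pos: [0.5172, -0.3161, 0.2195]
orientation: [3.141, -0.0, 0.504]
force: [0.3, 0.6, -0.0]
gripper_width: 0.75
grip_force: 0.0
exp px [259.3641 194.2151] r 23.483573191276932 t 29.5
[260.125 199.125] 22.6 [ 0.517  -0.3221]
[258.875 175.625] 22.575 [ 0.537  -0.3096]
[258.375 187.875] 25.55 [ 0.5261 -0.315 ]
[261.875 187.125] 24.45 [ 0.5284 -0.3177]
[258.875 179.375] 26.1 [ 0.5338 -0.3114]
[260.625 201.625] 24.975 [ 0.515  -0.3238]
t 29.5 tcp [ 0.5175 -0.3161  0.2199] rpy [ 3.1405 -0.0004  0.5044] shift units [0.0405 0.1026 3.0471] turn units 0.02
```

Run:
```python
import cv2,numpy as np
g=cv2.cvtColor(cv2.imread("pics/hov2.png"),cv2.COLOR_BGR2GRAY)
print("col260 rows140-244",g[140:245:2,260].tolist());print("row199 cols 215-305",g[199,215:306:2].tolist());print("row 190",g[190,215:306:2].tolist())
h=cv2.cvtColor(cv2.imread("pics/hov1.png"),cv2.COLOR_BGR2GRAY)
print("hov1 col255 rows150-230",h[150:231:2,255].tolist())
```

```text
col260 rows140-244 [233, 232, 233, 232, 232, 232, 203, 87, 81, 83, 84, 137, 158, 158, 157, 157, 141, 115, 152, 216, 216, 215, 214, 214, 213, 212, 211, 211, 211, 211, 210, 211, 208, 182, 142, 141, 146, 200, 190, 149, 145, 151, 152, 151, 150, 151, 150, 149, 149, 149, 149, 148, 148]
row199 cols 215-305 [149, 149, 149, 150, 153, 150, 151, 151, 152, 163, 169, 161, 205, 209, 211, 211, 209, 206, 208, 208, 203, 209, 209, 210, 202, 204, 210, 205, 210, 212, 210, 212, 208, 202, 166, 179, 154, 153, 155, 154, 150, 152, 150, 149, 153, 147]
row 190 [220, 221, 222, 222, 223, 221, 221, 223, 221, 162, 147, 141, 164, 211, 212, 213, 212, 211, 213, 211, 208, 212, 213, 214, 209, 208, 213, 211, 212, 214, 213, 216, 210, 156, 146, 158, 222, 224, 226, 226, 222, 223, 221, 220, 222, 171]
hov1 col255 rows150-230 [77, 77, 77, 122, 157, 157, 156, 156, 154, 119, 120, 208, 215, 218, 218, 215, 214, 209, 214, 215, 213, 207, 207, 209, 208, 205, 201, 204, 206, 156, 136, 134, 166, 191, 135, 115, 100, 96, 132, 146, 91]
```

```bash
python3 -m creep '{"offset":[[-0.03,0.125,0.5],[0,0,0.7],[0,0,0.7],[0,0,0.6],[0,0,0.4],[0,0,0.13],[0,0,0],[0,0,0]],"rot":[[0,0,0],[0,0,0],[0,0,0],[0,0,0],[0,0,0],[0,0,0],[0,0,0],[0,0,0]]}' -0.5
python3 -m creep '{"offset":[[0,0,0],[0,0,0],[0,0,0],[0,0,0],[0,0,0],[0,0,0],[0,0,0],[0,0,0]],"rot":[[0,0,0],[0,0,0],[0,0,0],[0,0,0],[0,0,0],[0,0,0],[0,0,0],[0,0,0]]}' 1
python3 -m creep '{"offset":[[0,0,-0.2],[0,0,-0.6],[0,0,-0.9],[0,0,-0.9],[0,0,-0.9],[0,0,-0.9],[0,0,-0.6],[0,0,0],[0,0,0]],"rot":[[0,0,0],[0,0,0],[0,0,0],[0,0,0],[0,0,0],[0,0,0],[0,0,0],[0,0,0],[0,0,0]]}'
python3 -c "
from h import *
rel(*WELL[2],.29,YAW)"
```

```text
t: 30.3
ee_pos: [0.5194, -0.3217, 0.0993]
orientation: [3.139, -0.001, 0.504]
force: [-0.1, -1.0, 0.2]
gripper_width: 0.75
grip_force: 0.0
t: 31.1
ee_pos: [0.5186, -0.3213, 0.0983]
orientation: [3.141, -0.0, 0.504]
force: [-1.0, 0.5, 4.6]
gripper_width: 0.491
grip_force: 30.0
t: 32.0
ee_pos: [0.5182, -0.3211, 0.2967]
orientation: [-3.14, 0.0, 0.503]
force: [0.9, -0.4, -3.7]
gripper_width: 0.49
grip_force: 30.0
t 32.0 tcp [ 0.5182 -0.3211  0.2967] rpy [-3.1405  0.0005  0.5035] shift units [  7.9789 -10.046    0.1754] turn units 0.00
```

```bash
python3 -m creep '{"offset":[[0.25,-0.3,0],[0.45,-0.57,0],[0.6,-0.75,0],[0.6,-0.75,0],[0.6,-0.75,0],[0.6,-0.75,0],[0.6,-0.75,0],[0.6,-0.75,0],[0.6,-0.75,0],[0.6,-0.75,0],[0.6,-0.75,0],[0.6,-0.75,0],[0.6,-0.75,0],[0.4,-0.53,0],[0.28,-0.4,0],[0,0,0],[0,0,0],[0,0,0],[0,0,0]],"rot":[[0,0,0],[0,0,0],[0,0,0],[0,0,0],[0,0,0],[0,0,0],[0,0,0],[0,0,0],[0,0,0],[0,0,0],[0,0,0],[0,0,0],[0,0,0],[0,0,0],[0,0,0],[0,0,0],[0,0,0],[0,0,0],[0,0,0]]}'
python3 chk.py 2 .0953
```

```text
t: 33.9
ee_pos: [0.6038, 0.1839, 0.2974]
orientation: [-3.141, 0.001, 0.502]
force: [-0.2, -0.0, -3.0]
gripper_width: 0.491
grip_force: 30.0
exp px [254.6298 255.6403] r 40.735837054352494
[255.625 292.625] 42.55 cap-tcp in warmer axes -0.024167150879404797 -0.0005101324879471219
[255.625 249.125] 41.775 cap-tcp in warmer axes 0.004051451939014543 -0.0005704333861477784
[255.875 290.625] 44.6 cap-tcp in warmer axes -0.022807721391173492 -0.0006598693174990518
[255.875 259.375] 39.5 cap-tcp in warmer axes -0.0023511324822667505 -0.0006984587099602043
t 34.0 tcp [0.604  0.1839 0.2977] rpy [-3.1416  0.0004  0.5022] shift units [ 0.0095 -0.0222  4.0596] turn units -0.02
```

```bash
python3 -m creep '{"offset":[[0.01,-0.02,0.5],[0,0,0.7],[0,0,0.6],[0,0,0.4],[0,0,0.25],[0,0,0.1],[0,0,0.1],[0,0,0.1],[0,0,0.1],[0,0,0.1],[0,0,0]],"rot":[[0,0,0],[0,0,0],[0,0,0],[0,0,0],[0,0,0],[0,0,0],[0,0,0],[0,0,0],[0,0,0],[0,0,0],[0,0,0]]}'
python3 -m creep '{"offset":[[0,0,0.1],[0,0,0.1],[0,0,0.1],[0,0,0]],"rot":[[0,0,0],[0,0,0],[0,0,0],[0,0,0]]}'
```

```text
t: 35.05
ee_pos: [0.6037, 0.1857, 0.1793]
orientation: [-3.141, 0.001, 0.504]
force: [-0.2, -0.3, -3.1]
gripper_width: 0.491
grip_force: 30.0
t: 35.45
ee_pos: [0.6036, 0.1857, 0.1669]
orientation: [-3.141, 0.001, 0.504]
force: [-0.0, 0.0, -3.4]
gripper_width: 0.49
grip_force: 30.0
```

```bash
python3 -m creep '{"offset":[[0,0,0.15],[0,0,0.15],[0,0,0.15],[0,0,0.1],[0,0,0.08],[0,0,0.05],[0,0,0.03],[0,0,0],[0,0,0],[0,0,0]],"rot":[[0,0,0],[0,0,0],[0,0,0],[0,0,0],[0,0,0],[0,0,0],[0,0,0],[0,0,0],[0,0,0],[0,0,0]]}'
```

```text
t: 36.45
ee_pos: [0.6042, 0.1858, 0.1397]
orientation: [3.141, -0.0, 0.504]
force: [0.5, -0.1, -4.1]
gripper_width: 0.486
grip_force: 30.0
```

```bash
python3 -m creep '{"offset":[[0,0,0.04],[0,0,0.04],[0,0,0.02],[0,0,0],[0,0,0]],"rot":[[0,0,0],[0,0,0],[0,0,0],[0,0,0],[0,0,0]]}'
python3 -m creep '{"offset":[[0,0,0],[0,0,0],[0,0,0],[0,0,0]],"rot":[[0,0,0],[0,0,0],[0,0,0],[0,0,0]]}' -0.3
python3 -m creep '{"offset":[[0,0,-0.3],[0,0,-0.7],[0,0,-0.9],[0,0,-0.9],[0,0,-0.3],[0,0,0]],"rot":[[0,0,0],[0,0,0],[0,0,0],[0,0,0],[0,0,0],[0,0,0]]}' -0.3
python3 -c "
from h import *
rel(.4693,-.2364,.2,YAW)"
```

```text
t: 36.95
ee_pos: [0.604, 0.1857, 0.1354]
orientation: [-3.142, 0.0, 0.504]
force: [0.4, -0.2, -3.0]
gripper_width: 0.488
grip_force: 30.0
t: 37.35
ee_pos: [0.6043, 0.1857, 0.1358]
orientation: [3.141, -0.001, 0.504]
force: [0.6, 0.5, 0.4]
gripper_width: 0.65
grip_force: 0.0
t: 37.95
ee_pos: [0.6053, 0.1859, 0.2625]
orientation: [3.14, -0.005, 0.504]
force: [0.2, 0.0, -0.6]
gripper_width: 0.649
grip_force: 0.0
t 38.0 tcp [0.6053 0.1859 0.2625] rpy [ 3.1395 -0.0052  0.5036] shift units [-8.0805  7.6037  1.5353] turn units 0.00
```

```bash
python3 -m creep '{"offset":[[-0.3,0.3,0],[-0.6,0.55,0],[-0.68,0.64,0],[-0.68,0.64,0],[-0.68,0.64,0],[-0.68,0.64,0],[-0.68,0.64,0],[-0.68,0.64,0],[-0.68,0.64,0],[-0.68,0.64,0],[-0.68,0.64,0],[-0.6,0.55,0.3],[-0.48,0.44,0.6],[0,0,0.6],[0,0,0],[0,0,0],[0,0,0]],"rot":[[0,0,0],[0,0,0],[0,0,0],[0,0,0],[0,0,0],[0,0,0],[0,0,0],[0,0,0],[0,0,0],[0,0,0],[0,0,0],[0,0,0],[0,0,0],[0,0,0],[0,0,0],[0,0,0],[0,0,0]]}' -0.3
cat > prof.py <<'E'
import sys,cv2
n,u,v=map(int,sys.argv[1:4]);g=cv2.cvtColor(cv2.imread(f"pics/hov{n}.png"),cv2.COLOR_BGR2GRAY)
print("col",g[v-40:v+40:2,u].tolist());print("row",g[v,u-40:u+40:2].tolist());print("row-8",g[v-8,u-40:u+40:2].tolist())
E
python3 hov.py 4 .4693 -.2364; python3 -c "
from h import *
rel(.4693,-.2364,.074,YAW)
w=Cam('wrist');print(w.proj([.4693,-.2364,.097]))
import subprocess;p=w.proj([.4693,-.2364,.097]).astype(int);subprocess.run(['python3','prof.py','4',str(p[0]),str(p[1])])"
```

```text
t: 39.65
ee_pos: [0.4671, -0.2368, 0.2]
orientation: [3.141, -0.0, 0.504]
force: [0.2, -1.0, -0.3]
gripper_width: 0.655
grip_force: 0.0
exp px [255.6356 192.8176] r 19.097152698686084 t 39.7
[254.625 195.125] 18.85 [ 0.4667 -0.2367]
[254.625 176.125] 19.15 [ 0.4837 -0.2274]
[254.625 184.875] 21.1 [ 0.4759 -0.2316]
[254.875 173.375] 16.775 [ 0.4862 -0.2263]
[256.625 183.125] 19.675 [ 0.4784 -0.2325]
[254.375 181.125] 21.1 [ 0.4791 -0.2296]
col [228, 225, 120, 79, 80, 109, 151, 153, 152, 149, 118, 124, 215, 220, 215, 215, 213, 212, 212, 211, 208, 210, 209, 206, 203, 199, 188, 151, 138, 136, 145, 145, 144, 144, 144, 140, 69, 59, 57, 57]
row [163, 176, 174, 217, 220, 221, 222, 220, 219, 220, 190, 202, 208, 207, 207, 207, 207, 209, 208, 207, 208, 209, 211, 212, 211, 209, 209, 208, 203, 173, 196, 187, 171, 164, 167, 163, 218, 221, 221, 219]
row-8 [223, 223, 220, 220, 221, 223, 220, 220, 218, 170, 140, 135, 204, 215, 216, 216, 214, 213, 214, 214, 213, 212, 213, 212, 214, 213, 212, 201, 137, 143, 161, 219, 219, 220, 219, 221, 220, 222, 223, 222]
t 39.7 tcp [ 0.4674 -0.2368  0.2004] rpy [ 3.1402 -0.0006  0.5044] shift units [0.0443 0.0096 3.1604] turn units 0.01
[255.3641 193.0126]
```

```bash
python3 -m creep '{"offset":[[0.035,0,0.5],[0,0,0.7],[0,0,0.7],[0,0,0.6],[0,0,0.4],[0,0,0.22],[0,0,0],[0,0,0]],"rot":[[0,0,0],[0,0,0],[0,0,0],[0,0,0],[0,0,0],[0,0,0],[0,0,0],[0,0,0]]}' -0.3
python3 -m creep '{"offset":[[0,0,0],[0,0,0],[0,0,0],[0,0,0],[0,0,0],[0,0,0],[0,0,0],[0,0,0]],"rot":[[0,0,0],[0,0,0],[0,0,0],[0,0,0],[0,0,0],[0,0,0],[0,0,0],[0,0,0]]}' 1
python3 -m creep '{"offset":[[0,0,-0.2],[0,0,-0.6],[0,0,-0.9],[0,0,-0.9],[0,0,-0.9],[0,0,-0.9],[0,0,-0.6],[0,0,0],[0,0,0]],"rot":[[0,0,0],[0,0,0],[0,0,0],[0,0,0],[0,0,0],[0,0,0],[0,0,0],[0,0,0],[0,0,0]]}'
python3 -c "
from h import *
rel(*WELL[4],.27,YAW)"
```

```text
t: 40.55
ee_pos: [0.4689, -0.2365, 0.0756]
orientation: [3.14, -0.001, 0.504]
force: [0.2, 0.3, -0.0]
gripper_width: 0.647
grip_force: 0.0
t: 41.35
ee_pos: [0.4684, -0.2363, 0.0751]
orientation: [3.141, -0.0, 0.504]
force: [-1.5, 1.9, 5.3]
gripper_width: 0.404
grip_force: 30.0
t: 42.25
ee_pos: [0.4679, -0.2361, 0.2739]
orientation: [-3.141, 0.0, 0.503]
force: [-0.4, 0.6, -2.8]
gripper_width: 0.404
grip_force: 30.0
t 42.2 tcp [ 0.4679 -0.2361  0.2739] rpy [-3.1411  0.0003  0.5034] shift units [  8.0546 -11.0967   0.1002] turn units 0.00
```

```bash
python3 -m creep '{"offset":[[0.25,-0.3,0],[0.4,-0.54,0],[0.56,-0.78,0],[0.56,-0.78,0],[0.56,-0.78,0],[0.56,-0.78,0],[0.56,-0.78,0],[0.56,-0.78,0],[0.56,-0.78,0],[0.56,-0.78,0],[0.56,-0.78,0],[0.56,-0.78,0],[0.56,-0.78,0],[0.56,-0.78,0],[0.43,-0.6,0],[0.25,-0.3,0],[0,0,0],[0,0,0],[0,0,0],[0,0,0]],"rot":[[0,0,0],[0,0,0],[0,0,0],[0,0,0],[0,0,0],[0,0,0],[0,0,0],[0,0,0],[0,0,0],[0,0,0],[0,0,0],[0,0,0],[0,0,0],[0,0,0],[0,0,0],[0,0,0],[0,0,0],[0,0,0],[0,0,0],[0,0,0]]}'
python3 chk.py 4 .0721
```

```text
t: 44.25
ee_pos: [0.5361, 0.3068, 0.2748]
orientation: [3.141, 0.0, 0.502]
force: [-0.1, -0.1, -2.3]
gripper_width: 0.404
grip_force: 30.0
exp px [254.6624 254.9396] r 33.49652313471697
[255.875 247.625] 35.5 cap-tcp in warmer axes 0.004560077652652157 -0.0006983964839127981
[255.375 249.875] 33.475 cap-tcp in warmer axes 0.0031654132510384684 -0.0004131360420867897
[255.875 256.875] 32.5 cap-tcp in warmer axes -0.0012213798087341273 -0.0006848010168459121
[255.125 232.875] 36.05 cap-tcp in warmer axes 0.013540994771610717 -0.0003043224313838992
t 44.3 tcp [0.5362 0.3069 0.2749] rpy [ 3.1414 -0.0001  0.5019] shift units [ 0.0106 -0.032   4.0695] turn units -0.02
```

Same pattern as jar 2.

```bash
python3 -m creep '{"offset":[[0,-0.02,0.5],[0,0,0.7],[0,0,0.6],[0,0,0.4],[0,0,0.25],[0,0,0.1],[0,0,0.1],[0,0,0.1],[0,0,0.1],[0,0,0.1],[0,0,0]],"rot":[[0,0,0],[0,0,0],[0,0,0],[0,0,0],[0,0,0],[0,0,0],[0,0,0],[0,0,0],[0,0,0],[0,0,0],[0,0,0]]}'
python3 -m creep '{"offset":[[0,0,0.1],[0,0,0.1],[0,0,0.1],[0,0,0]],"rot":[[0,0,0],[0,0,0],[0,0,0],[0,0,0]]}'
```

```text
t: 45.4
ee_pos: [0.5352, 0.3087, 0.1561]
orientation: [-3.141, 0.001, 0.504]
force: [0.0, 0.1, -2.1]
gripper_width: 0.398
grip_force: 30.0
t: 45.8
ee_pos: [0.5351, 0.3086, 0.1438]
orientation: [-3.141, 0.001, 0.504]
force: [0.6, -0.2, -1.5]
gripper_width: 0.405
grip_force: 30.0
```

```bash
python3 -m creep '{"offset":[[0,0,0.15],[0,0,0.15],[0,0,0.15],[0,0,0.1],[0,0,0.08],[0,0,0.05],[0,0,0.03],[0,0,0],[0,0,0],[0,0,0]],"rot":[[0,0,0],[0,0,0],[0,0,0],[0,0,0],[0,0,0],[0,0,0],[0,0,0],[0,0,0],[0,0,0],[0,0,0]]}'
```

```text
t: 46.8
ee_pos: [0.5357, 0.3088, 0.1165]
orientation: [3.142, -0.0, 0.504]
force: [0.3, 0.2, -1.9]
gripper_width: 0.401
grip_force: 30.0
```

```bash
python3 -m creep '{"offset":[[0,0,0.04],[0,0,0.04],[0,0,0.02],[0,0,0],[0,0,0]],"rot":[[0,0,0],[0,0,0],[0,0,0],[0,0,0],[0,0,0]]}'
```

```text
t: 47.3
ee_pos: [0.5356, 0.3088, 0.1122]
orientation: [-3.142, -0.0, 0.504]
force: [0.3, 0.8, -1.7]
gripper_width: 0.406
grip_force: 30.0
```

```bash
python3 -m creep '{"offset":[[0,0,0],[0,0,0],[0,0,0],[0,0,0]],"rot":[[0,0,0],[0,0,0],[0,0,0],[0,0,0]]}' -0.15
python3 -m creep '{"offset":[[0,0,-0.3],[0,0,-0.7],[0,0,-0.9],[0,0,-0.9],[0,0,-0.5],[0,0,0]],"rot":[[0,0,0],[0,0,0],[0,0,0],[0,0,0],[0,0,0],[0,0,0]]}' -0.15
python3 -c "
from h import *
rel(.3956,-.2869,.2,YAW)"
```

```text
t: 47.7
ee_pos: [0.5358, 0.3088, 0.1125]
orientation: [3.141, -0.0, 0.504]
force: [-0.4, -0.1, -0.1]
gripper_width: 0.575
grip_force: 0.0
t: 48.3
ee_pos: [0.5375, 0.3095, 0.2492]
orientation: [3.14, -0.008, 0.504]
force: [0.1, 0.3, 0.8]
gripper_width: 0.572
grip_force: 0.0
t 48.3 tcp [0.5375 0.3095 0.2492] rpy [ 3.1403 -0.0084  0.5037] shift units [-10.3131  11.3453   1.1586] turn units 0.00
```

```bash
python3 -m creep '{"offset":[[-0.3,0.35,0],[-0.5,0.55,0],[-0.65,0.72,0],[-0.65,0.72,0],[-0.65,0.72,0],[-0.65,0.72,0],[-0.65,0.72,0],[-0.65,0.72,0],[-0.65,0.72,0],[-0.65,0.72,0],[-0.65,0.72,0],[-0.65,0.72,0],[-0.65,0.72,0],[-0.65,0.72,0],[-0.65,0.72,0],[-0.6,0.6,0.3],[-0.46,0.48,0.5],[0,0,0.4],[0,0,0],[0,0,0]],"rot":[[0,0,0],[0,0,0],[0,0,0],[0,0,0],[0,0,0],[0,0,0],[0,0,0],[0,0,0],[0,0,0],[0,0,0],[0,0,0],[0,0,0],[0,0,0],[0,0,0],[0,0,0],[0,0,0],[0,0,0],[0,0,0],[0,0,0],[0,0,0]]}' -0.3
python3 hov.py 5 .3956 -.2869; python3 -c "
from h import *
rel(.3956,-.2869,.062,YAW)
w=Cam('wrist')
import subprocess;p=w.proj([.3956,-.2869,.085]).astype(int);print(p);subprocess.run(['python3','prof.py','5',str(p[0]),str(p[1])])"
```

```text
t: 50.3
ee_pos: [0.3929, -0.2869, 0.1957]
orientation: [-3.14, 0.0, 0.503]
force: [0.8, -0.2, -0.4]
gripper_width: 0.651
grip_force: 0.0
exp px [256.4841 190.5132] r 16.651524378488133 t 50.35
[255.625 191.625] 15.5 [ 0.3941 -0.2867]
[255.875 182.875] 18.075 [ 0.4023 -0.2825]
[255.625 175.625] 16.425 [ 0.4088 -0.2787]
[255.875 194.375] 18.075 [ 0.3917 -0.2883]
[255.875 180.375] 18.35 [ 0.4046 -0.2813]
[255.625 188.625] 17.25 [ 0.3969 -0.2852]
col [225, 224, 224, 223, 219, 103, 81, 97, 147, 150, 151, 129, 114, 169, 215, 216, 216, 214, 211, 210, 208, 205, 203, 202, 200, 199, 201, 192, 135, 141, 144, 142, 141, 142, 141, 142, 141, 141, 116, 97]
row [218, 218, 218, 222, 219, 218, 217, 218, 220, 218, 217, 216, 180, 201, 204, 205, 209, 211, 208, 209, 208, 206, 206, 204, 207, 207, 206, 208, 187, 214, 219, 219, 220, 221, 218, 219, 219, 219, 217, 219]
row-8 [219, 218, 221, 222, 219, 218, 219, 220, 221, 219, 217, 160, 138, 120, 173, 209, 209, 210, 213, 215, 216, 215, 214, 212, 213, 212, 188, 122, 140, 159, 219, 220, 219, 222, 220, 221, 219, 219, 219, 219]
t 50.4 tcp [ 0.3934 -0.2871  0.1964] rpy [-3.1413 -0.0001  0.504 ] shift units [0.0509 0.0238 3.3606] turn units 0.01
[255 190]
```

```bash
python3 -m creep '{"offset":[[0.045,0.01,0.5],[0,0,0.7],[0,0,0.7],[0,0,0.7],[0,0,0.5],[0,0,0.24],[0,0,0],[0,0,0]],"rot":[[0,0,0],[0,0,0],[0,0,0],[0,0,0],[0,0,0],[0,0,0],[0,0,0],[0,0,0]]}' -0.3
python3 -m creep '{"offset":[[0,0,0],[0,0,0],[0,0,0],[0,0,0],[0,0,0],[0,0,0],[0,0,0],[0,0,0]],"rot":[[0,0,0],[0,0,0],[0,0,0],[0,0,0],[0,0,0],[0,0,0],[0,0,0],[0,0,0]]}' 1
python3 -m creep '{"offset":[[0,0,-0.2],[0,0,-0.6],[0,0,-0.9],[0,0,-0.9],[0,0,-0.9],[0,0,-0.9],[0,0,-0.6],[0,0,0],[0,0,0]],"rot":[[0,0,0],[0,0,0],[0,0,0],[0,0,0],[0,0,0],[0,0,0],[0,0,0],[0,0,0],[0,0,0]]}'
python3 -c "
from h import *
rel(*WELL[5],.27,YAW)"
```

```text
t: 51.2
ee_pos: [0.3958, -0.2875, 0.0638]
orientation: [3.14, -0.0, 0.504]
force: [0.2, -0.4, 0.5]
gripper_width: 0.648
grip_force: 0.0
t: 52.0
ee_pos: [0.3951, -0.2871, 0.0629]
orientation: [3.141, -0.0, 0.504]
force: [-1.1, 1.6, 4.9]
gripper_width: 0.358
grip_force: 30.0
t: 52.9
ee_pos: [0.3948, -0.2868, 0.2621]
orientation: [-3.141, 0.0, 0.504]
force: [0.2, 0.0, -2.9]
gripper_width: 0.365
grip_force: 29.9
t 52.9 tcp [ 0.3948 -0.2868  0.2621] rpy [-3.1412  0.0001  0.5035] shift units [ 10.2681 -12.8759  -0.1941] turn units 0.00
```

```bash
python3 -m creep '{"offset":[[0.25,-0.3,0],[0.4,-0.5,0],[0.62,-0.78,0],[0.62,-0.78,0],[0.62,-0.78,0],[0.62,-0.78,0],[0.62,-0.78,0],[0.62,-0.78,0],[0.62,-0.78,0],[0.62,-0.78,0],[0.62,-0.78,0],[0.62,-0.78,0],[0.62,-0.78,0],[0.62,-0.78,0],[0.62,-0.78,0],[0.62,-0.78,0],[0.62,-0.78,0],[0.32,-0.38,0],[0,0,0],[0,0,0]],"rot":[[0,0,0],[0,0,0],[0,0,0],[0,0,0],[0,0,0],[0,0,0],[0,0,0],[0,0,0],[0,0,0],[0,0,0],[0,0,0],[0,0,0],[0,0,0],[0,0,0],[0,0,0],[0,0,0],[0,0,0],[0,0,0],[0,0,0],[0,0,0]]}'
python3 -m creep '{"offset":[[0,0,0],[0,0,0],[0,0,0],[0,0,0],[0,0,0],[0,0,0],[0,0,0],[0,0,0],[0,0,0],[0,0,0],[0,0,0],[0,0,0],[0,0,0],[0,0,0],[0,0,0],[0,0,0],[0,0,0],[0,0,0],[0,0,0],[0,0,0]],"rot":[[0,0,-0.5],[0,0,-1],[0,0,-1],[0,0,-1],[0,0,-1],[0,0,-1],[0,0,-1],[0,0,-1],[0,0,-1],[0,0,-1],[0,0,-1],[0,0,-1],[0,0,-1],[0,0,-1],[0,0,-1],[0,0,-1],[0,0,-1],[0,0,-1],[0,0,-1],[0,0,-1]]}'
python3 -m creep '{"offset":[[0,0,0],[0,0,0],[0,0,0],[0,0,0],[0,0,0],[0,0,0]],"rot":[[0,0,-1],[0,0,-1],[0,0,-1],[0,0,0],[0,0,0],[0,0,0]]}'
python3 chk.py 5 .0599;python3 -c "
from h import *
rel(*WELL[5],.0999,YAW+np.pi/2)"
```

```text
t: 54.9
ee_pos: [0.5046, 0.3625, 0.2606]
orientation: [3.141, 0.004, 0.505]
force: [0.2, 0.6, -1.6]
gripper_width: 0.355
grip_force: 29.9
t: 56.9
ee_pos: [0.5057, 0.3607, 0.2623]
orientation: [-3.14, 0.001, 1.866]
force: [-0.0, -0.1, -1.4]
gripper_width: 0.362
grip_force: 29.9
t: 57.5
ee_pos: [0.5061, 0.3619, 0.2626]
orientation: [-3.141, 0.0, 2.072]
force: [0.0, -0.1, -1.9]
gripper_width: 0.364
grip_force: 29.9
exp px [258.4115 257.1688] r 27.79326410349346
[255.875 258.375] 29.525 cap-tcp in warmer axes -0.001441750328506391 -0.0007567619881723206
[256.125 251.625] 28.975 cap-tcp in warmer axes -0.0012889199978721121 0.0034781595283607056
[255.125 240.625] 25.3 cap-tcp in warmer axes -0.001829097284841802 0.01024896586842867
[257.875 243.875] 29.475 cap-tcp in warmer axes -0.00029794316564594244 0.008260845899235786
t 57.5 tcp [0.5062 0.362  0.2626] rpy [-3.1414  0.0001  2.0728] shift units [0.0124 0.0043 4.0684] turn units 22.48
t 57.5 tcp [0.5062 0.362  0.2626] rpy [-3.1414  0.0001  2.0728] shift units [0.0124 0.0043 4.0684] turn units -0.02
```

```bash
python3 -m creep '{"offset":[[0.01,0,0.5],[0,0,0.7],[0,0,0.6],[0,0,0.4],[0,0,0.25],[0,0,0.1],[0,0,0.1],[0,0,0.1],[0,0,0.1],[0,0,0.1],[0,0,0]],"rot":[[0,0,0],[0,0,0],[0,0,0],[0,0,0],[0,0,0],[0,0,0],[0,0,0],[0,0,0],[0,0,0],[0,0,0],[0,0,0]]}'
python3 -m creep '{"offset":[[0,0,0.1],[0,0,0.1],[0,0,0.1],[0,0,0]],"rot":[[0,0,0],[0,0,0],[0,0,0],[0,0,0]]}'
```

```text
t: 58.65
ee_pos: [0.5058, 0.3627, 0.1442]
orientation: [-3.141, -0.0, 2.074]
force: [-0.3, -0.5, -1.4]
gripper_width: 0.361
grip_force: 29.9
t: 59.05
ee_pos: [0.5056, 0.3626, 0.1318]
orientation: [-3.14, -0.0, 2.074]
force: [-0.2, 0.3, -2.2]
gripper_width: 0.358
grip_force: 29.9
```

```bash
python3 -m creep '{"offset":[[0,0,0.15],[0,0,0.15],[0,0,0.15],[0,0,0.1],[0,0,0.08],[0,0,0.05],[0,0,0.03],[0,0,0],[0,0,0],[0,0,0]],"rot":[[0,0,0],[0,0,0],[0,0,0],[0,0,0],[0,0,0],[0,0,0],[0,0,0],[0,0,0],[0,0,0],[0,0,0]]}'
```

```text
t: 60.05
ee_pos: [0.5062, 0.3629, 0.1045]
orientation: [3.141, 0.0, 2.074]
force: [-0.9, 0.5, -2.5]
gripper_width: 0.353
grip_force: 29.9
```

```bash
python3 -m creep '{"offset":[[0,0,0.04],[0,0,0.04],[0,0,0.02],[0,0,0],[0,0,0]],"rot":[[0,0,0],[0,0,0],[0,0,0],[0,0,0],[0,0,0]]}'
```

```text
t: 60.55
ee_pos: [0.506, 0.3628, 0.1002]
orientation: [-3.142, -0.0, 2.074]
force: [0.7, 0.2, -2.0]
gripper_width: 0.362
grip_force: 29.9
```

```bash
python3 -m creep '{"offset":[[0,0,0],[0,0,0],[0,0,0],[0,0,0]],"rot":[[0,0,0],[0,0,0],[0,0,0],[0,0,0]]}' 0
python3 -m creep '{"offset":[[0,0,-0.3],[0,0,-0.7],[0,0,-0.9],[0,0,-0.9],[0,0,-0.9],[0,0,-0.9],[0,0,-0.4],[0,0,0],[0,0,0]],"rot":[[0,0,0],[0,0,0],[0,0,0],[0,0,0],[0,0,0],[0,0,0],[0,0,0],[0,0,0],[0,0,0]]}' 0
python3 -m creep '{"offset":[[0,0,0],[0,0,0],[0,0,0],[0,0,0],[0,0,0],[0,0,0],[0,0,0],[0,0,0],[0,0,0],[0,0,0],[0,0,0],[0,0,0],[0,0,0],[0,0,0],[0,0,0],[0,0,0],[0,0,0],[0,0,0],[0,0,0],[0,0,0]],"rot":[[0,0,1],[0,0,1],[0,0,1],[0,0,1],[0,0,1],[0,0,1],[0,0,1],[0,0,1],[0,0,1],[0,0,1],[0,0,1],[0,0,1],[0,0,1],[0,0,1],[0,0,1],[0,0,1],[0,0,1],[0,0,1],[0,0,1],[0,0,1]]}' 0.3
python3 -m creep '{"offset":[[0,0,0],[0,0,0],[0,0,0],[0,0,0],[0,0,0],[0,0,0]],"rot":[[0,0,1],[0,0,1],[0,0,0.5],[0,0,0],[0,0,0],[0,0,0]]}' 0.3
python3 -c "
from h import *
rel(.6575,.035,.25,YAW)"
```

```text
t: 60.95
ee_pos: [0.5062, 0.3629, 0.1005]
orientation: [3.141, 0.0, 2.074]
force: [-0.1, 0.2, 0.4]
gripper_width: 0.5
grip_force: 0.0
t: 61.85
ee_pos: [0.5058, 0.3627, 0.3003]
orientation: [3.141, 0.0, 2.074]
force: [-0.3, 0.1, -0.0]
gripper_width: 0.498
grip_force: 0.0
t: 63.85
ee_pos: [0.5052, 0.3624, 0.2979]
orientation: [-3.141, 0.004, 0.675]
force: [0.6, -0.0, -0.4]
gripper_width: 0.349
grip_force: 0.0
t: 64.45
ee_pos: [0.5058, 0.3627, 0.2995]
orientation: [-3.142, 0.001, 0.504]
force: [-0.3, -0.6, 0.3]
gripper_width: 0.347
grip_force: 0.0
t 64.5 tcp [0.5058 0.3627 0.2995] rpy [-3.1415  0.0014  0.5043] shift units [-0.636   9.0046  1.2364] turn units 0.01
```

```bash
python3 -m creep '{"offset":[[0,0.4,0],[0,0.8,0],[0,0.9,0],[0,0.9,0],[0,0.9,0],[0,0.7,0],[0,0.4,0],[0,0,0],[0,0,0],[0,0,0]],"rot":[[0,0,0],[0,0,0],[0,0,0],[0,0,0],[0,0,0],[0,0,0],[0,0,0],[0,0,0],[0,0,0],[0,0,0]]}' 0.3
python3 - <<'E'
from h import *
w=Cam("wrist","pics/fin.png");rel(.6575,.035,.16,YAW)
for n in(1,2,4,5):
    h=.17-.012*(n-1);D=.054-.004*n;e=WELL[n];c=w.proj([*e,h]);r=np.linalg.norm(w.proj([*(e+Y*D/2),h])-c)
    x0,y0=(c-2*r).astype(int).clip(0);x1,y1=(c+2*r).astype(int)
    a=cv2.resize(w.img[y0:y1,x0:x1],None,fx=4,fy=4,interpolation=cv2.INTER_CUBIC);g=cv2.cvtColor(a,cv2.COLOR_BGR2GRAY)
    cs=cv2.HoughCircles(g,cv2.HOUGH_GRADIENT,1,8,param1=80,param2=12,minRadius=int(3.6*r),maxRadius=int(4.4*r))
    print(n,c,r)
    for u,v,R_ in (cs[0][:4] if cs is not None else []):
        q=w.ray(u/4+x0,v/4+y0,h)[:2]-e;print("   ",u/4+x0,v/4+y0,R_/4,q@X,q@Y)
E
```

```text
t: 65.45
ee_pos: [0.6019, 0.1888, 0.3004]
orientation: [-3.141, -0.0, 0.505]
force: [-0.3, -0.6, 0.4]
gripper_width: 0.349
grip_force: 0.0
t 65.5 tcp [0.6019 0.189  0.3004] rpy [-3.1412 -0.0002  0.5054] shift units [-0.6477  4.0427  3.5093] turn units 0.03
1 [332.4547 188.2537] 22.922768551590515
    330.375 183.625 24.0 0.005186736568806839 0.00265738052064257
    332.875 187.375 22.925 0.0009887668251812812 -0.00038161316350791526
    333.375 185.125 20.725 0.00351213274039053 -0.0007293656810890035
    325.125 176.375 24.85 0.013212103223098893 0.008916100425576653
2 [258.9883 185.5825] 20.307000442904087
    258.375 187.125 20.175 -0.0018013750759374649 0.000688797132048212
    257.875 169.125 20.725 0.018867643270979895 0.0013121433443926203
    258.375 183.625 19.875 0.002277402470628744 0.0007019212073420206
    260.375 184.875 21.825 0.0008248054631930458 -0.001566117026020802
4 [142.9363 180.7938] 15.619460914346307
    141.625 182.125 15.75 -0.001660645874496644 0.0017833704786479367
    149.375 178.125 14.2 0.0033170107033713403 -0.008181889156120312
    113.375 174.875 15.425 0.0073170123483761815 0.03492519523532835
    112.125 176.625 14.9 0.005159105020032596 0.03674525485633517
5 [ 97.3455 178.639 ] 13.510685921917762
    109.625 173.875 14.6 0.006097135421218873 -0.016335461882540286
    105.625 169.875 14.6 0.011165948560669103 -0.012084820019203272
    107.375 177.875 12.6 0.0009848352642815974 -0.012763748061491931
    98.875 181.875 12.75 -0.004171955162214396 -0.0012729097740200688
```

```bash
python3 -m creep '{"offset":[[-0.1,0.4,0],[-0.1,0.8,0],[-0.1,0.9,0],[-0.15,0.9,0],[-0.1,0.7,0],[-0.1,0.34,0],[0,0,0.4],[0,0,0.8],[0,0,0.8],[0,0,0.8],[0,0,0.6],[0,0,0],[0,0,0],[0,0,0]],"rot":[[0,0,0],[0,0,0],[0,0,0],[0,0,0],[0,0,0],[0,0,0],[0,0,0],[0,0,0],[0,0,0],[0,0,0],[0,0,0],[0,0,0],[0,0,0],[0,0,0]]}' 0.3
python3 -c "
from h import *
rel(.6575,.035,.108,YAW)
w=Cam('wrist');p=w.proj([.6575,.035,.135]).astype(int);g=cv2.cvtColor(w.img,cv2.COLOR_BGR2GRAY);print(p)
for v in (p[1]-8,p[1],p[1]+8):print(g[v,p[0]-30:p[0]+30].tolist())"
```

```text
t: 66.9
ee_pos: [0.6589, 0.0337, 0.1665]
orientation: [3.14, -0.003, 0.504]
force: [0.3, 0.4, 0.7]
gripper_width: 0.347
grip_force: 0.0
t 66.9 tcp [0.6589 0.0337 0.1665] rpy [ 3.1397 -0.0028  0.504 ] shift units [-0.0183 -0.0481  1.4613] turn units 0.01
[252 221]
[53, 53, 51, 50, 52, 51, 53, 52, 51, 50, 51, 50, 49, 52, 50, 51, 51, 48, 47, 48, 49, 46, 49, 55, 87, 119, 131, 137, 137, 136, 137, 136, 138, 137, 137, 137, 137, 137, 136, 128, 107, 61, 46, 44, 44, 45, 43, 43, 45, 43, 44, 43, 42, 42, 43, 44, 43, 42, 41, 42]
[50, 50, 52, 52, 49, 51, 50, 52, 51, 48, 50, 49, 46, 49, 48, 49, 49, 49, 48, 48, 48, 47, 48, 52, 70, 92, 99, 102, 101, 102, 103, 100, 102, 100, 101, 102, 103, 100, 99, 96, 82, 56, 43, 45, 43, 44, 42, 42, 41, 41, 43, 44, 44, 42, 42, 44, 41, 41, 45, 43]
[117, 116, 117, 115, 113, 97, 61, 47, 49, 47, 48, 49, 49, 47, 46, 48, 48, 45, 46, 47, 46, 47, 45, 49, 75, 111, 122, 105, 101, 108, 125, 134, 113, 101, 101, 108, 126, 145, 145, 136, 110, 61, 45, 41, 42, 44, 43, 44, 40, 41, 42, 42, 44, 41, 40, 41, 43, 41, 42, 42]
```

The tab is centred under the tool (columns 246–262), so I'll descend and grip.

```bash
python3 -m creep '{"offset":[[0,0,0.4],[0,0,0.4],[0,0,0.4],[0,0,0.25],[0,0,0],[0,0,0]],"rot":[[0,0,0],[0,0,0],[0,0,0],[0,0,0],[0,0,0],[0,0,0]]}' 0.3
python3 -m creep '{"offset":[[0,0,0],[0,0,0],[0,0,0],[0,0,0],[0,0,0],[0,0,0]],"rot":[[0,0,0],[0,0,0],[0,0,0],[0,0,0],[0,0,0],[0,0,0]]}' 1
```

```text
t: 67.55
ee_pos: [0.6584, 0.0335, 0.1072]
orientation: [3.141, -0.001, 0.504]
force: [0.6, 0.8, 0.2]
gripper_width: 0.349
grip_force: 0.0
t: 68.15
ee_pos: [0.658, 0.0337, 0.1069]
orientation: [3.141, -0.001, 0.504]
force: [-1.8, 0.8, 4.6]
gripper_width: 0.141
grip_force: 30.0
```

```bash
python3 -m creep '{"offset":[[0.003,0.087,0],[0.003,0.087,0],[0.003,0.087,0],[0.003,0.087,0],[0.003,0.087,0],[0.003,0.087,0],[0.003,0.087,0],[0.003,0.087,0],[0.003,0.087,0],[0.003,0.087,0],[0.003,0.087,0],[0.003,0.087,0],[0.003,0.087,0],[0.003,0.087,0],[0.003,0.087,0],[0,0,0],[0,0,0],[0,0,0]],"rot":[[0,0,-1],[0,0,-1],[0,0,-1],[0,0,-1],[0,0,-1],[0,0,-1],[0,0,-1],[0,0,-1],[0,0,-1],[0,0,-1],[0,0,-1],[0,0,-1],[0,0,-1],[0,0,-1],[0,0,-1],[0,0,0],[0,0,0],[0,0,0]]}'
python3 -c "
from h import *
st=ctrl.read_state();print(st['orientation'][2]-YAW);p=st['ee_pos'][:2]-np.array([.6995,.0596]);print('theta by pos',np.arctan2(-p@Y,-p@X),np.linalg.norm(p))"
```

```text
t: 69.95
ee_pos: [0.6997, 0.0089, 0.1068]
orientation: [-3.14, -0.001, 1.552]
force: [-3.6, 3.9, 6.6]
gripper_width: 0.14
grip_force: 30.0
1.0482888214009674
theta by pos 1.0714111905791694 0.050692009622718526
```

Both the yaw and the TCP position put the lever at about 1.05–1.07 rad. I'll release, rise, and check the angle in the image.

```bash
python3 -m creep '{"offset":[[0,0,0],[0,0,0],[0,0,0],[0,0,0],[0,0,0]],"rot":[[0,0,0],[0,0,0],[0,0,0],[0,0,0],[0,0,0]]}' 0.3
python3 -m creep '{"offset":[[0,0,-0.4],[0,0,-0.7],[0,0,-0.9],[0,0,-0.9],[0,0,-0.9],[0,0,-0.9],[0,0,-0.5],[0,0,0],[0,0,0],[0,0,0]],"rot":[[0,0,0],[0,0,0],[0,0,0],[0,0,0],[0,0,0],[0,0,0],[0,0,0],[0,0,0],[0,0,0],[0,0,0]]}' 0.3
python3 - <<'E'
from h import *
w=Cam("wrist","pics/lev2.png");g=cv2.cvtColor(w.img,cv2.COLOR_BGR2GRAY)
T=np.array([.6997,.0089]);c=w.proj([*T,.135]);print(c,ctrl.read_state()["ee_pos"])
u,v=c.round().astype(int)
for dv in(-4,-14,-28):print(dv,g[v+dv,u-25:u+26].tolist())
E
```

```text
t: 70.45
ee_pos: [0.7004, 0.0076, 0.106]
orientation: [-3.141, 0.0, 1.551]
force: [0.7, 0.5, -0.2]
gripper_width: 0.348
grip_force: 0.0
t: 71.45
ee_pos: [0.6997, 0.0078, 0.3118]
orientation: [-3.138, -0.0, 1.551]
force: [0.9, 0.4, -0.6]
gripper_width: 0.348
grip_force: 0.0
[256.835  178.4454] [0.6997 0.0078 0.3117]
-4 [45, 45, 46, 48, 47, 45, 46, 46, 46, 48, 44, 51, 52, 46, 45, 47, 46, 47, 65, 103, 133, 141, 144, 142, 132, 107, 103, 101, 86, 60, 47, 45, 43, 46, 45, 47, 43, 46, 45, 44, 43, 48, 52, 59, 61, 61, 61, 61, 62, 61, 64]
-14 [50, 49, 48, 48, 48, 48, 49, 49, 48, 49, 48, 49, 49, 47, 49, 49, 49, 47, 55, 85, 117, 122, 121, 120, 116, 106, 105, 98, 78, 50, 45, 48, 49, 47, 47, 46, 45, 46, 46, 46, 45, 46, 53, 62, 62, 64, 62, 64, 63, 64, 63]
-28 [68, 68, 68, 67, 68, 68, 66, 67, 68, 68, 70, 66, 67, 66, 67, 66, 65, 64, 71, 117, 154, 160, 165, 163, 163, 161, 164, 155, 121, 77, 68, 67, 67, 66, 67, 67, 67, 66, 68, 67, 68, 67, 68, 68, 68, 67, 69, 66, 66, 66, 67]
```

```bash
python3 -c "
from h import *
print(ctrl.finish_job())"
```

```text
the job is handed in; nothing more can be done
None
```

I handed the job in at about 71 s, but no verdict came back. The lever went to off, the empty jar 2 went onto the pan, and full jars 1, 2, 4 and 5 went into their own wells in order (jar 3 was absent, so well 3 is empty). The lever now reads about 1.05 rad (medium). I did not look at the empty jar, bowl, dish or remote again at the end.

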